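# Free the ratchet pawl and lower the label press roller

### The arm

A 7-joint arm with a two-finger parallel gripper is mounted at the origin on the work surface. World frame = base frame: x ahead of the robot, y to its left, z up, the work surface at z = 0. Lengths are in m, angles in rad, forces in N, time in s.
With the tool pointing down it reaches from about 0.425 to 0.875 m from the base axis. Payload 8.4 kg.
Tool frame: the origin (TCP) lies on the centre line of the jaws, within the pads' length; the fingertips stand 22 mm ahead of it and the grasp point (between the pads) lies 3 mm ahead of it; x points along the fingers, y is the direction in which the jaws open and shut, and the axes are right-handed (so a half turn about x gives the same grasp; the last joint's range is limited). The gripper opens to 87 mm and grips with 3 to 60 N. Pads are 19 mm wide; open, the fingers measure 117 mm over their backs; the gripper's body (75 mm by 190 mm) begins 51 mm behind the grasp point.
Start: joints at [-1.21, 0.333, 0.04, 1.465, -0.013, 1.343, -0.059], TCP at [0.288, 0.582, 0.221] pointing down, gripper open.
Joint ranges: [-2.58, 2.58], [-0.38, 2.09], [-1.3, 1.39], [0.25, 2.4], [-1.5, 4.64], [0.08, 2.09], [-2.65, 2.65]. Speed limits (rad/s): [2.22, 2.22, 2.79, 2.79, 3.14, 3.14, 3.14].

### API

Orientations are given as a rotation vector (axis times angle).
In Python, from plant import bot, viewer, job gives the robot as it stands.
- The arm moves only by the tool play_rows, never from a script. Its argument "plan" is a list that holds one entry, the list of rows, each a list of 7 numbers: the gripper's target within -1 to 1 (fully open at 1, half-way at 0, shut at -1), then the shift along the tool's x, y, z in mm, then the turn, a rotation vector about the tool's x, y, z in degrees. A call has 1 to 20 rows; each row shifts and turns the commanded pose from where the row before left it, along the tool's axes as they then stand; what a row does not reach is not made up. A row lasts 1/10 s, in which the tool goes at most 50 mm and 8.59 degrees, less where a joint would pass 70% of its speed; a pose out of reach is approached as far as the arm can. A call with a gripper value outside its range is refused whole. The fingers move at their own pace and stop on an object; the grip force is fixed at half the most. Time passes only in rows, so rows that do not move let the fingers close. It gives the time, the measured TCP pose, the force and the opening at its end, in the units of the state.
- bot.state(): the state, without advancing time (a new reading comes with each control period).
- viewer.get_image(name): name is "scene" or "top"; returns a dict with "pixels" (420x560x3 uint8, red, green, blue), "mtx" (3x3 intrinsics, pixels), "D" ([k1, k2, p1, p2, k3] as OpenCV has them; the pictures are not rectified), "extrinsics" (4x4, takes a point from world to camera coordinates). Camera axes: x right, y up, looking along -z (the intrinsics and any distortion apply to the point x, -y, -z); pixel columns grow to the right and rows downward; lengths in m; the calibration is good to about 2 mm. A picture is of the moment at which its call begins. There is no depth.
- job.hand_in(): hands the job in, once; it reports no verdict.
The state is a dict: "t": time; "joint_positions": joint angles; "qvel": joint speeds; "joint_efforts": joint torques, N m; "tool_pos": TCP position; "tool_rot": TCP orientation; "ft_force": force on the tool from outside, world axes, zero at the start; "wrist_torque": the same for the moment, N m; "gripper_width": finger opening in m.
Only numpy, scipy, OpenCV 4.12 (cv2) and the standard library are available. Lean on these libraries where they do the work, as an engineer would, in place of code of your own. Each camera call takes 0.05 s, during which the arm holds its last target.

### The job

The press roller's swing arm is held up by a ratchet: take the release rod from its rest, slip its tip under the pawl and, touching the pawl with nothing but the rod and never pushing with it harder than about 10 N, flip the pawl up and over until it lies right back against its stop. Lay the rod back in its rest the way it lay, and press the arm slowly and gently (under 20 N) down by its pad until it is fully lowered. Leave the pawl back and everything else on the table where it is.

Things in the scene. Friction and masses are not known exactly. Their poses are not given: they have to be found in the camera images.
- stand: Labelling stand, fixed; origin on the table under the arm's hub. z up; x level, from its front (ratchet side) to its back; y level, along the swing arm towards the roller. mm in this frame from here on. Hub axis along x at z 120. Arm bar at x 21 to 35; column behind it, x 65 to 105, y -20 to 20, 154 tall. Steel plate behind wheel and pawl: front face x -3, y 24 to 58, up to z 218.
- wheel (a point): Centre of the toothed steel ratchet wheel (8 teeth, radius 46, 10 thick along x) on the hub, at x -35, y 0, z 120 of the stand; axes as the stand's. At y -34 its teeth reach up to z 151 at most. It turns with the swing arm.
- slot (a point): Middle of the upright slot for the pawl's bolt: x -35 (the pawl's mid-plane), y 38, z 184 of the stand. The bolt, the pawl's pivot (axis along x), is clamped by eye up to 9 mm above or below this point and no reading tells where: feel for the pawl with the rod. The bolt's block behind the pawl reaches forward to x -17.
- pawl (a joint): Angle (rad) of the pawl, a dark steel bar 12 wide along x, 8 thick. 0: engaged, level from the bolt towards -y over the wheel, tip 80 from the bolt's axis, a nose under it in the teeth. Its last 35 overhang the rim: there a rod fits under it from the front (underside z 180 +-9 at y -34). Grows as the tip goes up and over; 2.6: back on its rigid stop, towards +y. Stiff (0.13 N m), stays put.
- swing (a joint): Swing arm angle (rad): 0 lowered, level, the roller on its rubber anvil (a stop that gives 3 mm at 10 N); grows as its far end is raised. Starts at 0.66 to 0.79. A friction brake holds it wherever it is left; with the pawl back, 1 to 5 N down on the pad lowers it. With the pawl engaged it sinks less than 0.4, then is blocked.
- pad_top (a point): Centre of the top of the round black press pad (32 wide) on the swing arm: x 28 of the stand, 185 from the hub axis along the arm and 24 above the arm's middle line. z is normal to the pad's top. The rubber roller is behind the pad (x 50 to 120, 50 in diameter).
- rod_mid (a point): Release rod: the middle of its black handle (90 long, 16 wide, 22 high, flat sides, mm); x points along the rod to its tip. A steel shaft 8 mm in diameter goes on from the handle's end; its blunt tip is 120 mm from this point. About 110 g, balanced some 20 mm from here towards the tip.
- rest: The rod's grey fixed rest; origin on the table, x along the rod to its tip. Two open cradles, 14 long, 22 wide inside, walls 12 high: for the handle at x -34 (floor 39 above the table) and the shaft at x 85 (floor 46). In it the handle's middle is over this origin within 4, 50 above the table. Between the cradles the handle is free down to the 10 thick base.
- cap_tray: fixed shallow grey tray of white caps, 150 x 100 x 35 mm; leave alone (it and the rod's rest may swap places)
- bottle_a: white plastic bottle, 48 mm wide, 100 mm tall; leave standing where it is
- bottle_b: a second white bottle like bottle_a; leave it
- jar: amber jar, 64 mm wide, 75 mm tall; leave it
- label_roll: roll of labels lying flat, 76 mm wide, 30 mm high; leave it
- core: cardboard core standing up, 48 mm wide, 32 mm high; leave it
- driver: screwdriver lying on the table; leave it
Things that resemble listed ones, but are neither listed nor needed, are in the scene too. What is shaped like the rest but turquoise is not meant.

How it is judged:
On the way, in this order (a step that is already met when the one before it is completed fails the run):
1. the pawl is lifted by the rod, in contact with it, the arm still up (value of joint pawl between 0.5 and 1.8 rad and contact force between rod and stand above 0.3 N and value of joint swing above 0.3 rad), for 0.1 s.
2. the pawl lies right back against its stop (within 0.03 rad), the arm still up (value of joint pawl above 2.57 rad and value of joint swing above 0.3 rad), for 0.2 s.
3. the arm is fully lowered (within 0.03 rad) (value of joint swing below 0.03 rad), for 0.2 s.
At the end, for the whole second after the job is handed in: the pawl lies back against its stop (angle above 2.57 of 2.6 rad), the arm is down (below 0.03 rad), and the rod lies still and released in both cradles of its rest, tip the way it was (handle's middle within 15 mm along, 8 mm across, 6 mm in height, 0.12 rad) (value of joint pawl above 2.57 rad and value of joint swing below 0.03 rad and x of rod_mid in the frame of rest between -0.015 and 0.015 m and y of rod_mid in the frame of rest between -0.008 and 0.008 m and z of rod_mid in the frame of rest between 0.044 and 0.056 m and angle between the x axis of rod_mid and the x axis of rest, either way round below 0.12 rad and linear speed of rod below 0.02 m/s); the robot touches nothing.
It fails at once if the rod presses on the stand, wheel, pawl or arm with more than 12 N (contact force between rod and stand above 12 N).
It fails at once if the robot itself presses on the stand, its arm or pawl with more than 25 N (contact force between any of the fingers, the arm and stand above 25 N).
It fails at once if the robot touches the pawl other than with the rod (contact force between any of the fingers, the arm and pawl above 0.5 N).
It fails at once if the arm is let down faster than 1 rad/s (velocity of joint swing below -1 rad/s).
It fails at once if a bystander is moved by more than 15 mm (distance of any of bottle_a, bottle_b, jar, label_roll, core, driver from where it was at the start of the episode above 0.015 m).
It also fails if it takes over 72 s, if anything falls off the work surface, if the arm or the gripper's body presses on something with over 40 N, if the wrist force passes 120 N, or if a joint passes its speed limit or range.

## Working session

There is one attempt and no reset: what is moved stays moved. The work goes in short steps, Python scripts to look and compute and a tool call to move; the robot and the scene stay as the last step left them, time stands still between calls to the robot, and variables do not carry over. Pictures are saved under pics/ and viewed, and the job is handed in when it is done.

Besides the shell and the picture viewer there is one more tool, called after "Call:" as a command line: name --argument value ..., lists and objects as JSON in quotes. play_rows: Moves the arm, as the interface text tells. Its arguments: {"type":"object","properties":{"plan":{"type":"array","items":{"type":"array","items":{"type":"array","items":{"type":"number"}}}}},"required":["plan"]}

```bash
ls; mkdir -p pics; python3 - <<'E'
from plant import bot, viewer, job
import cv2
print(bot.state())
for n in("scene","top"):
    d=viewer.get_image(n); cv2.imwrite(f"pics/{n}0.png",d["pixels"][:,:,::-1]); print(n,d["mtx"],d["D"],d["extrinsics"])
E
```

```text
pics
{'t': 0.0, 'joint_positions': array([-1.21020633,  0.33391467,  0.03985372,  1.4663062 , -0.01336594,
        1.34329509, -0.05848489]), 'qvel': array([-1.40409995e-04, -6.29393893e-04, -7.25645154e-05, -4.19590947e-04,
        4.48166753e-04,  4.03456514e-04, -1.48099208e-03]), 'joint_efforts': array([-5.57532603e-04, -6.56353068e+01,  1.33506730e+00, -4.03811932e+01,
       -5.97132440e-02,  4.42898856e-02,  1.55717044e-04]), 'tool_pos': array([0.28825528, 0.58204408, 0.22043948]), 'tool_rot': array([ 0.3592367 ,  1.54080543, -0.36183227]), 'ft_force': array([-0.15020114,  0.36451348,  0.46723344]), 'wrist_torque': array([-0.00506732,  0.01628276, -0.00336509]), 'gripper_width': 0.0865808333363857}
scene [[424.61515144   0.         281.22317178]
 [  0.         424.61515144 214.69447617]
 [  0.           0.           1.        ]] [-0.06636562  0.          0.          0.          0.        ] [[-0.72818592  0.68531046 -0.0097387   0.34055793]
 [-0.4909417  -0.51163645  0.70512722  0.13628175]
 [ 0.47824838  0.51824485  0.70901394 -1.39302572]
 [ 0.          0.          0.          1.        ]]
top [[536.81848401   0.         276.04405237]
 [  0.         536.81848401 207.55079658]
 [  0.           0.           1.        ]] [0.05746699 0.         0.         0.         0.        ] [[ 0.00518287 -0.99985876  0.01598736 -0.02662671]
 [ 0.98119263  0.00816984  0.19285816 -0.47366009]
 [-0.19296153  0.01468712  0.98109639 -1.49884541]
 [ 0.          0.          0.          1.        ]]
```

View pics/scene0.png

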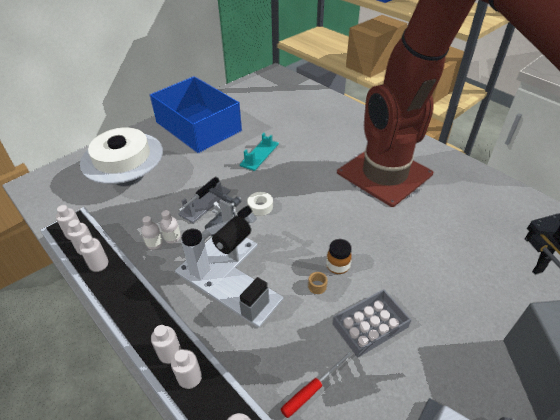

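View pics/top0.png

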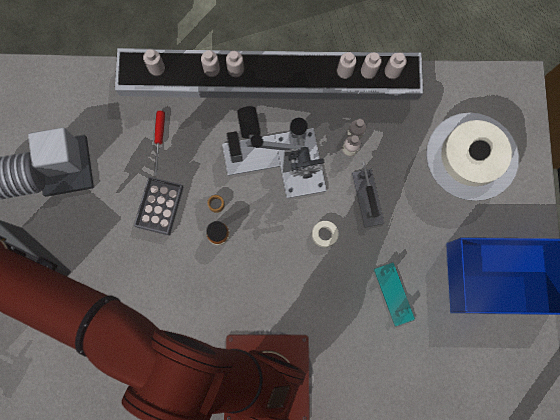

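The scene view shows the stand at about (230,260) and the rod's rest behind it at (210,200). The top view shows the stand at (280,155), the rest with the rod at (368,195), bottles at (355,135), the label roll at (325,233), the core at (216,203), the jar at (217,232), the tray at (160,205) and the driver at (160,130). I'll zoom in on these.

```bash
cat > h.py <<'E'
import numpy as np, cv2
from scipy.spatial.transform import Rotation as R
def ray(d,px):
    K,D,E=d["mtx"],np.array(d["D"]),d["extrinsics"]
    u=cv2.undistortPoints(np.array(px,float).reshape(-1,1,2),K,D).reshape(-1,2)
    c=np.c_[u[:,0],-u[:,1],-np.ones(len(u))]
    return -E[:3,:3].T@E[:3,3], c@E[:3,:3]
def onz(d,px,z):
    o,v=ray(d,px); return o+v*((np.asarray(z)-o[2])/v[:,2])[:,None]
def proj(d,P):
    P=np.atleast_2d(P); c=P@d["extrinsics"][:3,:3].T+d["extrinsics"][:3,3]
    q,_=cv2.projectPoints((c*[1,-1,-1]).reshape(-1,1,3),np.zeros(3),np.zeros(3),d["mtx"],np.array(d["D"])); return q.reshape(-1,2)
def tri(d1,p1,d2,p2):
    o1,v1=ray(d1,[p1]);o2,v2=ray(d2,[p2]);v1=v1[0];v2=v2[0]
    s=np.linalg.lstsq(np.c_[v1,-v2],o2-o1,rcond=None)[0]
    a,b=o1+s[0]*v1,o2+s[1]*v2
    return (a+b)/2,np.linalg.norm(a-b)
def crop(d,x,y,w,h,k,name):
    im=d["pixels"][y:y+h,x:x+w,::-1]
    im=cv2.resize(im,None,fx=k,fy=k,interpolation=cv2.INTER_CUBIC)
    cv2.imwrite(name,im)
def T(p,yaw):
    M=np.eye(4);M[:3,:3]=R.from_euler('z',yaw).as_matrix();M[:3,3]=p;return M
E
python3 - <<'E'
from h import *
from plant import viewer
d=viewer.get_image("top");crop(d,210,95,190,140,4,"pics/t1.png")
d=viewer.get_image("scene");crop(d,130,165,190,165,4*.9,"pics/s1.png")
E
```

```text
(no output)
```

View pics/t1.png

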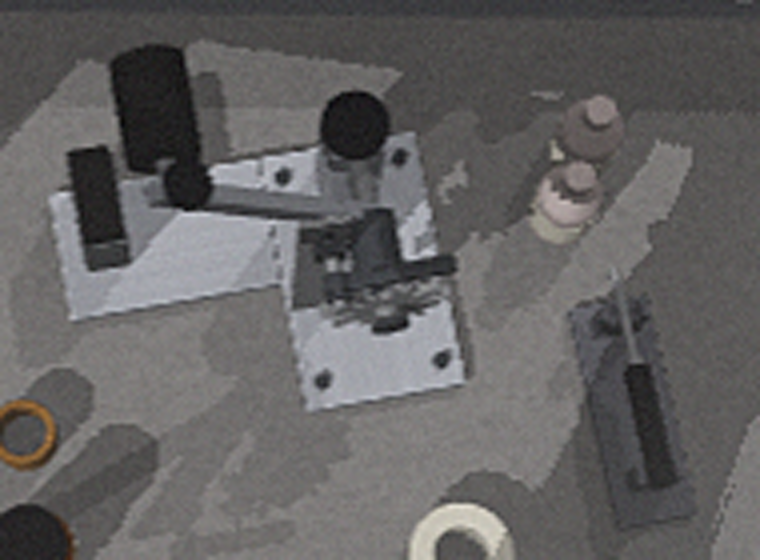

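View pics/s1.png

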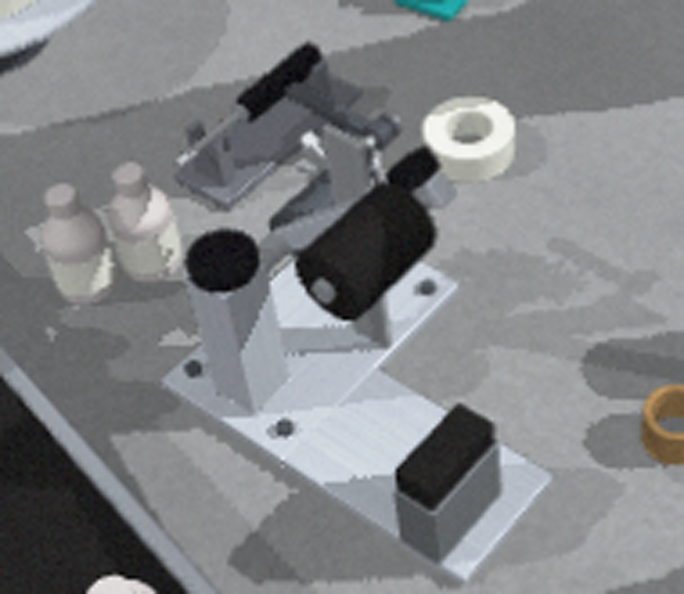

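```bash
python3 - <<'E'
from h import *
from plant import viewer
t=viewer.get_image("top");s=viewer.get_image("scene")
c=lambda x,y:(210+x/4,95+y/4); e=lambda x,y:(130+x/3.6,165+y/3.6)
m=lambda a:np.round(np.array(a)*1000,1)
P,g=tri(t,c(355,125),s,e(222,260));print("column cap",m(P),m(g))
P,g=tri(t,c(188,186),s,e(413,168));print("pad",m(P),m(g))
sc=m(onz(t,[c(282,176),c(400,157),c(322,380),c(442,359)],[.008]*4));print("screws",sc)
for a,b in((0,1),(2,3),(2,0),(3,1)):
    v=sc[b]-sc[a];print(np.degrees(np.arctan2(v[1],v[0])),np.linalg.norm(v))
# bolts in scene
for a,b in(((282,176),(285,428)),((400,157),(193,369)),((322,380),None),((442,359),(427,288))):
    if b: P,g=tri(t,c(*a),s,e(*b));print(m(P),m(g))
# plate mask, min area rects
import cv2
im=t["pixels"].astype(int)
mask=((im.min(2)>125)&(im[:,:,2]>=im[:,:,0]+5)).astype(np.uint8)
n,l,st,ce=cv2.connectedComponentsWithStats(mask);
for i in range(1,n):
    if st[i,4]>150: print(st[i])
cv2.imwrite("pics/mask.png",cv2.resize(mask[95:235,210:400]*255,None,fx=4,fy=4))
# handle
hs=im.max(2)
mk=((hs<45)).astype(np.uint8);mk[:, :352]=0;mk[:,395:]=0;mk[:175]=0;mk[225:]=0
n,l,st,ce=cv2.connectedComponentsWithStats(mk)
for i in range(1,n):
    if st[i,4]>30:
        cn=np.argwhere(l==i)[:,::-1].astype(np.float32);r=cv2.minAreaRect(cn);b=cv2.boxPoints(r);print(r,st[i]);print(m(onz(t,b,[.061]*4)))
E
```

```text
column cap [682.6 -82.4 146.7] 3.4
pad [601.6  30.  256.9] 3.0
screws [[ 692.8  -36.4    8. ]
 [ 708.7 -125.8    8. ]
 [ 534.9  -66.7    8. ]
 [ 551.7 -156.1    8. ]]
-79.91526034848386 90.80291845530078
-79.35712925529637 90.96482836789173
10.862645892311903 160.78090682665027
10.923421978302095 159.89712317612222
[689.1 -34.5  13.4] 5.0
[ 705.9 -124.2   11.7] 3.9
[ 532.2 -127.1  -24.6] 82.3
[115  48  83  44 549]
[262  51  84   4 236]
[335  59  88  35 328]
[ 427  113   92   88 2149]
[  28  128   40   39 1200]
[262 132  28  12 193]
[222 143  63  32 990]
[281 170  46  28 738]
((370.4411926269531, 195.26473999023438), (19.160314559936523, 6.063390731811523), 75.96376037597656) [366 186  10  19  80]
[[ 534.2 -279.2   61. ]
 [ 538.6 -296.2   61. ]
 [ 484.2 -308.    61. ]
 [ 479.7 -291.    61. ]]
```

View pics/mask.png

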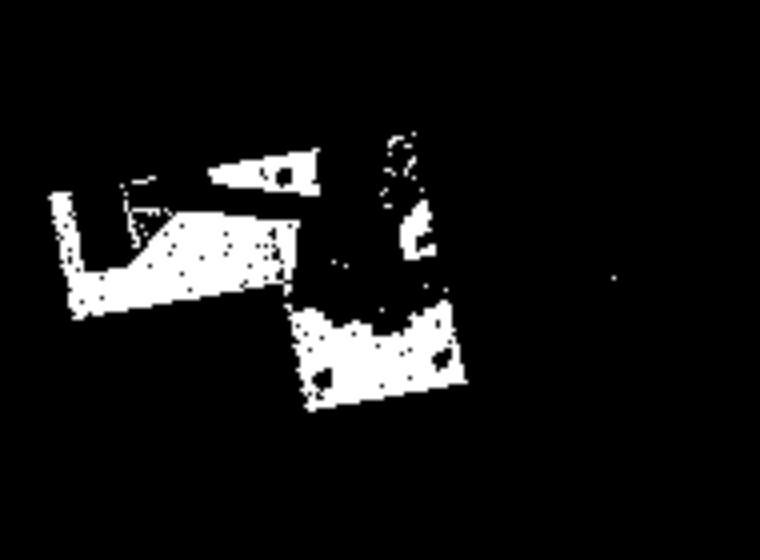

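```bash
cat > fit.py <<'E'
from h import *
from plant import viewer
from scipy.optimize import least_squares
t=viewer.get_image("top");s=viewer.get_image("scene")
c=lambda x,y:(210+x/4,95+y/4); e=lambda x,y:(130+x/3.6,165+y/3.6)
def blob(d,x0,y0,x1,y1,th):
    im=d["pixels"].max(2);mk=np.zeros(im.shape,np.uint8);mk[y0:y1,x0:x1]=im[y0:y1,x0:x1]<th
    n,l,st,ce=cv2.connectedComponentsWithStats(mk);i=1+np.argmax(st[1:,4]);print(st[i],ce[i]);return ce[i]
ct=blob(t,285,113,312,136,40); cs=blob(s,178,225,206,248,30)
pt=blob(t,249,133,264,148,40)
ps=np.array(e(413,168))
print(ct,c(355,125),cs,e(222,260),pt,c(188,186))
scr=[c(282,176),c(400,157),c(322,380),c(442,359)]
def W(p,q): # stand->world
    return (R.from_euler('z',p[2]).as_matrix()@np.atleast_2d(q).T).T+[p[0],p[1],0]
def pad(a): return np.array([28,0,120])/1e3+np.array([0,185*np.cos(a)-24*np.sin(a),185*np.sin(a)+24*np.cos(a)])/1e3
def f(p):
    r=[]
    cap=W(p,[.085,0,.154]); r+=list((proj(t,cap)[0]-ct))+list(proj(s,cap)[0]-cs)
    pd=W(p,pad(p[3])); r+=list(proj(t,pd)[0]-c(188,186))+list(.5*(proj(s,pd)[0]-ps))
    q=[[p[4]-.08,.045,.010],[p[4]-.08,-.045,.010],[p[4]+.08,.045,.010],[p[4]+.08,-.045,.010]]
    q=[[p[4]+.08,.045,.010],[p[4]+.08,-.045,.010],[p[4]-.08,.045,.010],[p[4]-.08,-.045,.010]]
    r+=list((proj(t,W(p,q))-scr).ravel())
    return r
if __name__=="__main__":
    r=least_squares(f,[.6,-.098,.185,.7,.023]);print(r.x,np.degrees(r.x[2]));print(np.round(r.fun,2))
    np.save("stand.npy",r.x)
    p=r.x
    L={"pawl":[[-.041,-.042,.188],[-.029,-.042,.188],[-.029,.038,.188],[-.041,.038,.188]],
       "plate":[[-.003,.024,.218],[-.003,.058,.218],[-.003,.058,.03]],
       "wheel":[[-.040,.046*np.cos(a),.12+.046*np.sin(a)] for a in np.linspace(0,2*np.pi,30)],
       "bar":[[.021,0,.12],[.035,0,.12]]+[list(pad(p[3])+[.016*np.cos(a),.016*np.sin(a)*np.cos(p[3]),.016*np.sin(a)*np.sin(p[3])]) for a in np.linspace(0,6.28,20)],
       "col":[[.065,-.02,.154],[.105,-.02,.154],[.105,.02,.154],[.065,.02,.154],[.065,-.02,.154],[.065,-.02,.01]]}
    for d,(x,y,w,h,k),nm in((t,(210,95,190,140,4),"t"),(s,(130,165,190,165,3.6),"s")):
        im=cv2.resize(d["pixels"][y:y+h,x:x+w,::-1],None,fx=k,fy=k,interpolation=cv2.INTER_CUBIC)
        for n,q in L.items():
            z=((proj(d,W(p,q))-[x-.0,y])*k).astype(np.int32);cv2.polylines(im,[z],False,(0,255,0) if n!="pawl" else (0,0,255),1)
        cv2.imwrite(f"pics/ov_{nm}.png",im)
E
python3 fit.py
```

```text
[290 118  17  17 223] [298.33183857 125.95067265]
[183 230  18  16 232] [191.40948276 237.43103448]
[249 133  14  15 131] [256.02290076 139.85496183]
[298.33183857 125.95067265] (298.75, 126.25) [191.40948276 237.43103448] (191.66666666666666, 237.22222222222223) [256.02290076 139.85496183] (257.0, 141.5)
[ 0.60015288 -0.09890859  0.20258745  0.70293512  0.02136727] 11.60740594323166
[-0.08 -0.42 -1.09 -2.07 -0.36  0.03 -0.5  -0.17 -0.63  0.54 -1.   -0.16
  0.01  0.24 -0.37 -0.19]
```

```bash
ls pics
```

```text
mask.png
ov_s.png
ov_t.png
s1.png
scene0.png
t1.png
top0.png
```

View pics/ov_t.png

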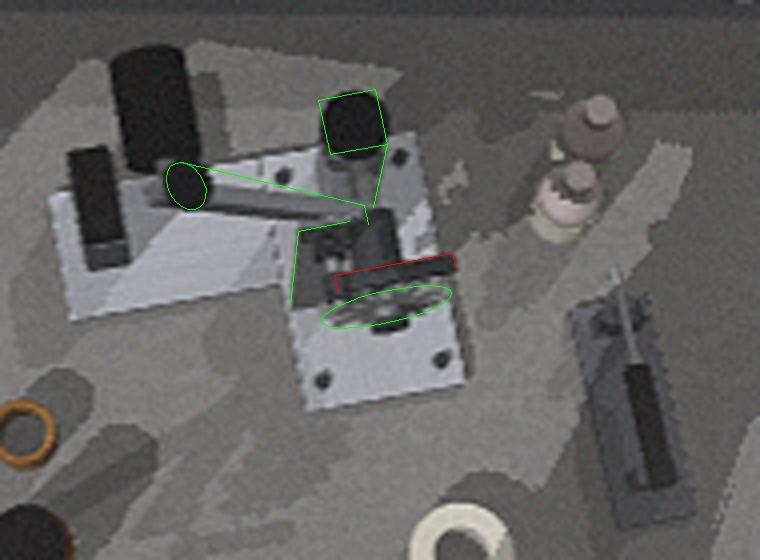

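View pics/ov_s.png

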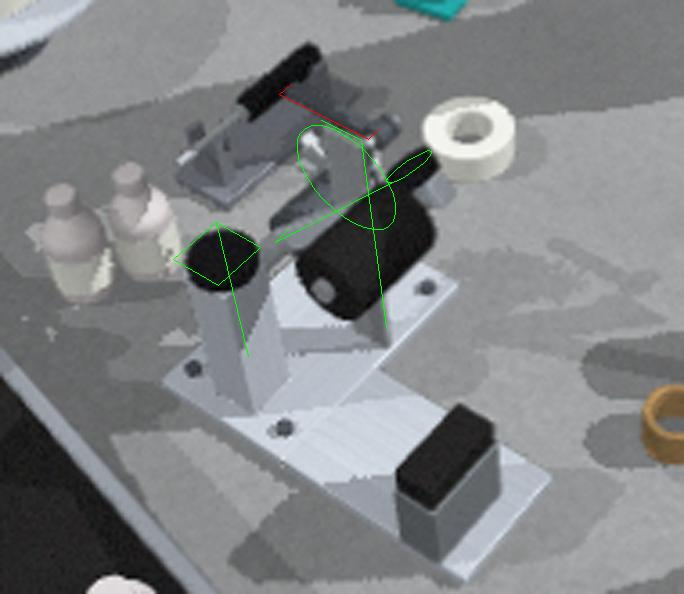

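```bash
sed -i 's#^c=lambda.*#c=lambda x,y:(210+(x+.5)/4-.5,95+(y+.5)/4-.5); e=lambda x,y:(130+(x+.5)/3.6-.5,165+(y+.5)/3.6-.5)#' fit.py; python3 fit.py|tail -4; python3 - <<'E'
from fit import *
from plant import bot
m=lambda a:np.round(np.array(a)*1000,1)
print(R.from_rotvec(bot.state()["tool_rot"]).as_matrix().round(3))
crop(t,345,155,50,75,8,"pics/t2.png"); crop(s,175,170,60,55,10,"pics/s2.png")
im=t["pixels"].max(2)
for y in range(176,228,3): print(y,im[y,360:390])
E
```

```text
[298.34841629 125.92760181] (298.375, 125.875) [191.55963303 237.37614679] (191.30555555555554, 236.86111111111111) [256.04651163 139.65116279] (256.625, 141.125)
[ 0.60007326 -0.09807888  0.1988674   0.7067289   0.02264198] 11.394262777085048
[-0.29 -0.39 -1.11 -1.9  -0.11  0.16 -0.37  0.02 -0.5   0.47 -0.85 -0.13
 -0.06  0.19 -0.42 -0.13]
[290 118  17  17 223] [298.31838565 125.94170404]
[183 230  18  16 225] [191.72       237.47111111]
[249 133  14  15 127] [256.04724409 139.75590551]
[298.31838565 125.94170404] (298.375, 125.875) [191.72       237.47111111] (191.30555555555554, 236.86111111111111) [256.04724409 139.75590551] (256.625, 141.125)
[[-0.     0.444  0.896]
 [-0.     0.896 -0.444]
 [-1.    -0.    -0.   ]]
176 [ 46  44  49  65  47  67 104 101  43  43  59  89  83  89  94  92  97  93
  91  96  87  92  95  96  91  93  96  90  90  90]
179 [ 84  82  85  65  71  68  90 103  97  79  74  76  78  76  77  96  86  93
  94  93  91  89  93  90  90  89  96  96  91 100]
182 [101  91  67  66  70  70  71  96  97  79  78  75  75  73  80  93  96  92
  94  94  91  88  93  97  95  97  94  96
[... 914 characters left out ...]
85 94 95
 91 95 92 97 97 93]
212 [73 63 75 74 77 71 74 72 58 72 82 59 36 46 50 48 49 45 55 81 83 80 92 93
 98 98 92 96 91 91]
215 [ 79  68  65  78  79  77  67  55  59  62  91  74  47  44  52  47  52  47
  52  65  81  82  92  93  98  95  98  96  98 100]
218 [81 74 67 73 74 73 71 68 63 69 74 70 77 76 71 74 79 84 88 81 82 83 86 84
 96 94 89 92 99 91]
221 [85 85 76 56 70 73 73 72 76 77 76 78 75 75 72 85 81 83 82 81 83 87 83 89
 93 90 93 94 88 99]
224 [ 79  86  83  73  67  78  75  80  72  75  76  77  76  75  90  86  77  78
  70  64  67  67  74  95  96  95  93  89  92 124]
227 [ 83  88  85  79  70  61  71  79  82  81  78  80  78  81  83  83  85  94
  95  92  98  93  91  96  95  92  96 100  98  94]
```

View pics/t2.png

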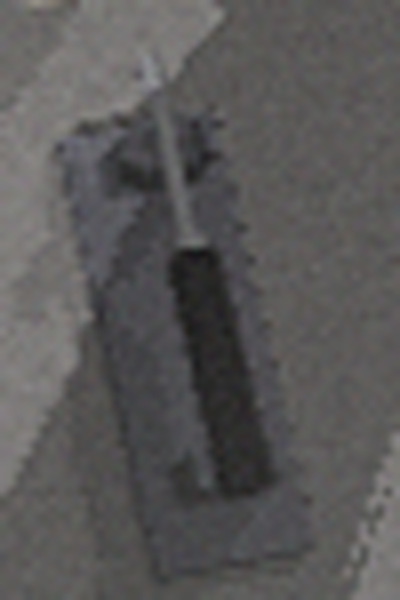

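View pics/s2.png

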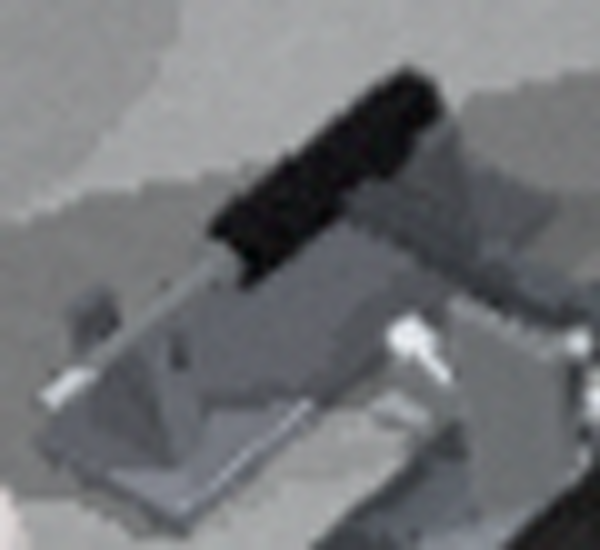

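```bash
python3 - <<'E'
from fit import *
m=lambda a:np.round(np.array(a)*1000,1)
print(m(ray(t,[(280,210)])[0]),m(ray(s,[(280,210)])[0]))
im=t["pixels"].max(2);mk=np.zeros(im.shape,np.uint8);mk[184:220,364:383]=(im<57)[184:220,364:383]
n,l,st,ce=cv2.connectedComponentsWithStats(mk);i=1+np.argmax(st[1:,4])
mk=(l==i).astype(np.uint8);mk=cv2.morphologyEx(mk,cv2.MORPH_CLOSE,np.ones((3,3)))
b=cv2.boxPoints(cv2.minAreaRect(np.argwhere(mk)[:,::-1].astype(np.float32)));print(b,st[i])
w=onz(t,b,[.060]*4);print(m(w),m(w.mean(0)))
cc=np.array([[170,252],[217,248],[272,485],[222,495]]);pp=345.+(cc[:,0]+.5)/8-.5,155+(cc[:,1]+.5)/8-.5
w=onz(t,np.c_[pp],[.061]*4);print(m(w),m(w.mean(0)))
a=(w[0]+w[1])/2-(w[2]+w[3])/2;print(np.degrees(np.arctan2(a[1],a[0])),m(np.linalg.norm(a)))
f8=lambda x,y:(345.+(x+.5)/8-.5,155+(y+.5)/8-.5)
tip=onz(t,[f8(146,55)],[.050]);print("tip",m(tip)); v=tip[0]-w.mean(0);print(np.linalg.norm(v[:2]),np.degrees(np.arctan2(v[1],v[0])))
r=onz(t,[f8(60,148),f8(215,112),f8(310,548),f8(158,578)],[.010]*4);print("base",m(r),m(r.mean(0)))
v=r[0]-r[3];print(np.degrees(np.arctan2(v[1],v[0])));v=r[1]-r[2];print(np.degrees(np.arctan2(v[1],v[0])))
# scene check of handle ends
e2=lambda x,y:(175+(x+.5)/10-.5,170+(y+.5)/10-.5)
P=tri(t,f8(146,55),s,e2(45,398));print("tip tri",m(P[0]),m(P[1]))
for n,px,z in(("labelroll",(324,233),.03),("bottle1",(358,124),.1),("bottle2",(353,140),.1),("core",(216,203),.032),("jar",(217,232),.075)): print(n,m(onz(t,[px],[z])))
E
```

```text
[291 118  16  17 223] [298.34977578 125.92825112]
[183 230  18  16 218] [191.68348624 237.44954128]
[249 133  14  15 130] [256.07692308 139.82307692]
[298.34977578 125.92825112] (298.375, 125.875) [191.68348624 237.44954128] (191.30555555555554, 236.86111111111111) [256.07692308 139.82307692] (256.625, 141.125)
[ 1.7570e+02 -7.0000e-01  1.5623e+03] [981.1 558.3 894.9]
[[364.88202 186.50833]
 [371.99243 184.80182]
 [379.40845 215.70197]
 [372.29803 217.40848]] [366 186  14  32 213]
[[ 535.  -278.6   60. ]
 [ 540.2 -299.2   60. ]
 [ 449.9 -317.6   60. ]
 [ 444.8 -297.3   60. ]] [ 492.5 -298.2   60. ]
[[ 536.1 -281.1   61. ]
 [ 537.7 -298.    61. ]
 [ 451.2 -315.1   61. ]
 [ 447.5 -297.2   61. ]] [ 493.1 -297.8   61. ]
10.716070444673385 89.1
tip [[ 612.6 -276.3   50. ]]
0.12138998238050336 10.222391543448534
base [[ 587.9 -250.6   10. ]
 [ 602.3 -308.8   10. ]
 [ 437.2 -338.9   10. ]
 [ 425.6 -282.9   10. ]] [ 513.2 -295.3   10. ]
11.265427303220566
10.324159175437694
tip tri [ 610.2 -274.5   54.4] 2.8
labelroll [[ 403.4 -162.4   30. ]]
bottle1 [[ 709.  -256.1  100. ]]
bottle2 [[ 661.1 -240.8  100. ]]
core [[488.7 150.7  32. ]]
jar [[397.3 141.5  75. ]]
```

Call:
play_rows --plan '[[[1, -30, 0, 0, 0, 0, 0], [1, -30, 0, 0, 0, 0, 0], [1, -30, 0, 0, 0, 0, 0], [1, -10, -26, 26, 0, 0, 0], [1, -10, -26, 26, 0, 0, 0], [1, -10, -26, 26, 0, 0, 0], [1, -10, -26, 26, 0, 0, 0], [1, 0, -26, 26, 0, 0, 0], [1, 0, -26, 26, 0, 0, 0], [1, 0, -26, 26, 0, 0, 0], [1, 0, -26, 26, 0, 0, 0], [1, 0, -26, 26, 0, 0, 0], [1, 0, -26, 26, 0, 0, 0], [1, 0, -26, 26, 0, 0, 0], [1, 0, -26, 26, 0, 0, 0], [1, 0, -26, 26, 0, 0, 0], [1, 0, -26, 26, 0, 0, 0]]]'

```text
t: 2.4
tool_pos: [0.4533, 0.0931, 0.3516]
tool_rot: [0.361, 1.54, -0.36]
ft_force: [1.0, -0.6, -0.6]
gripper_width: 0.0874
```

```bash
cat > go.py <<'E'
# usage: go.py x y z(grasp? TCP, mm) yawdeg_of_tool_y
import sys; from h import *
from plant import bot
s=bot.state();M=R.from_rotvec(s["tool_rot"]).as_matrix();p=s["tool_pos"]*1e3
print("t %.2f"%s["t"],"p",p.round(1),"yaw_y %.2f"%np.degrees(np.arctan2(M[1,1],M[0,1])),"xz",M[:,0].round(3),"f",s["ft_force"].round(2),"w %.4f"%s["gripper_width"],"q",s["joint_positions"].round(2))
if len(sys.argv)>3:
    tg=np.array([float(a) for a in sys.argv[1:4]]);d=tg-p;print("tool shift",(M.T@d).round(1),np.linalg.norm(d).round(1))
    if len(sys.argv)>4:
        y=np.radians(float(sys.argv[4]));T2=np.array([[0,np.cos(y),np.sin(y)],[0,np.sin(y),-np.cos(y)],[-1,0,0]])
        print("turn",np.degrees(R.from_matrix(M.T@T2).as_rotvec()).round(2), "shift in new axes",(T2.T@d).round(1))
E
python3 go.py 520 -295 350 -79.3
```

```text
t 2.40 p [453.3  93.1 351.6] yaw_y 63.65 xz [ 0.001  0.001 -1.   ] f [ 1.01 -0.65 -0.62] w 0.0874 q [-0.79 -0.13  0.44  1.69  0.05  1.56  0.76]
tool shift [   1.4 -318.2  232. ] 393.8
turn [ 1.4295e+02 -5.0000e-02 -4.0000e-02] shift in new axes [  1.6 393.8   6.6]
```

Call:
play_rows --plan '[[[1, 0, 0, 0, 8.4, 0, 0], [1, 0, 0, 0, 8.4, 0, 0], [1, 0, 0, 0, 8.4, 0, 0], [1, 0, 0, 0, 8.4, 0, 0], [1, 0, 0, 0, 8.4, 0, 0], [1, 0, 0, 0, 8.4, 0, 0], [1, 0, 0, 0, 8.4, 0, 0], [1, 0, 0, 0, 8.4, 0, 0], [1, 0, 0, 0, 8.4, 0, 0], [1, 0, 0, 0, 8.4, 0, 0], [1, 0, 0, 0, 8.4, 0, 0], [1, 0, 0, 0, 8.4, 0, 0], [1, 0, 0, 0, 8.4, 0, 0], [1, 0, 0, 0, 8.4, 0, 0], [1, 0, 0, 0, 8.4, 0, 0], [1, 0, 0, 0, 8.4, 0, 0], [1, 0, 0, 0, 8.4, 0, 0]]]'

```text
t: 4.1
tool_pos: [0.4531, 0.0947, 0.3515]
tool_rot: [2.126, 0.196, -2.125]
ft_force: [0.1, -0.5, -0.1]
gripper_width: 0.0867
```

Call:
play_rows --plan '[[[1, 0, 33, 0, 0, 0, 0], [1, 0, 33, 0, 0, 0, 0], [1, 0, 33, 0, 0, 0, 0], [1, 0, 33, 0, 0, 0, 0], [1, 0, 33, 0, 0, 0, 0], [1, 0, 33, 0, 0, 0, 0], [1, 0, 33, 0, 0, 0, 0], [1, 0, 33, 0, 0, 0, 0], [1, 0, 33, 0, 0, 0, 0], [1, 0, 33, 0, 0, 0, 0], [1, 0, 33, 0, 0, 0, 0], [1, 0, 31, 0, 0, 0, 0], [1, 0, 0, 0, 0, 0, 0]]]'

```text
t: 5.4
tool_pos: [0.5263, -0.2965, 0.3509]
tool_rot: [2.122, 0.194, -2.125]
ft_force: [-1.1, 1.1, -0.5]
gripper_width: 0.0867
```

```bash
python3 go.py 520.5 -293.5 120 -79.3
```

```text
t 5.40 p [ 526.3 -296.5  350.9] yaw_y -79.45 xz [-0.001 -0.002 -1.   ] f [-1.05  1.08 -0.5 ] w 0.0867 q [-0.17  0.24  0.76  1.39 -0.16  1.57 -0.81]
tool shift [230.9  -4.5   4.8] 231.0
turn [-0.15  0.1  -0.12] shift in new axes [230.9  -4.    5.2]
```

Call:
play_rows --plan '[[[1, 30, -4, 6, 0, 0, 0], [1, 30, 0, 0, 0, 0, 0], [1, 30, 0, 0, 0, 0, 0], [1, 30, 0, 0, 0, 0, 0], [1, 30, 0, 0, 0, 0, 0], [1, 30, 0, 0, 0, 0, 0], [1, 30, 0, 0, 0, 0, 0], [1, 30, 0, 0, 0, 0, 0], [1, 20, 0, 0, 0, 0, 0], [1, 0, 0, 0, 0, 0, 0]]]'

```text
t: 6.4
tool_pos: [0.5192, -0.2876, 0.0888]
tool_rot: [2.118, 0.205, -2.127]
ft_force: [-0.5, 0.4, -0.2]
gripper_width: 0.0867
```

```bash
python3 go.py 519.5 -294 53 -79.3; python3 - <<'E'
from h import *
from plant import viewer
d=viewer.get_image("top");crop(d,310,130,110,100,6,"pics/t3.png")
d=viewer.get_image("scene");crop(d,150,140,110,90,6,"pics/s3.png")
E
```

```text
t 6.40 p [ 519.2 -287.6   88.8] yaw_y -79.09 xz [-0.004  0.002 -1.   ] f [-0.52  0.38 -0.22] w 0.0867 q [-0.13  0.39  0.69  1.78 -0.28  1.07 -0.72]
tool shift [35.8  6.4  0.8] 36.4
turn [0.21 0.22 0.15] shift in new axes [35.8  6.3  0.9]
```

View pics/t3.png

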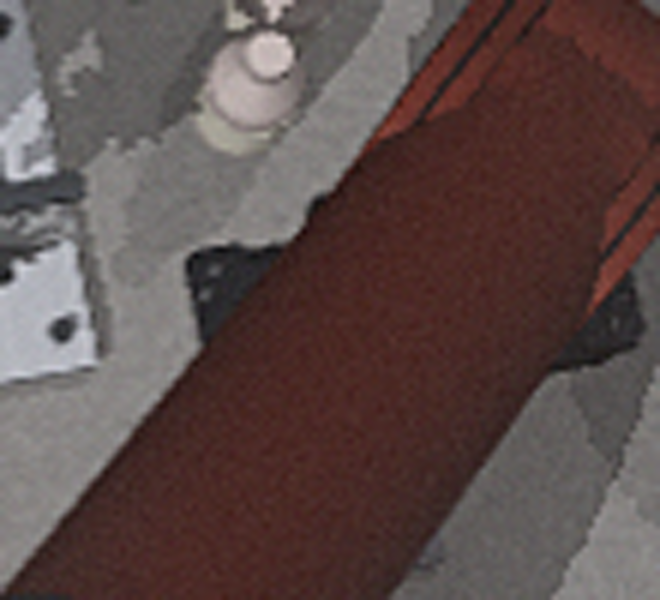

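View pics/s3.png

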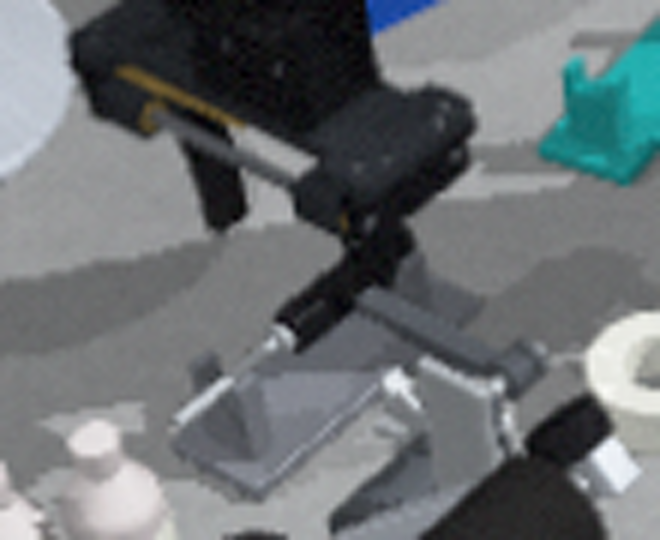

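The gripper straddles the handle, with one finger on each side (scene crop (215,200) and (395,240)). I'll go down and close.

Call:
play_rows --plan '[[[1, 12, 6, 0, 0, 0, 0], [1, 12, 0, 0, 0, 0, 0], [1, 12, 0, 0, 0, 0, 0], [1, 0, 0, 0, 0, 0, 0], [0, 0, 0, 0, 0, 0, 0], [-0.4, 0, 0, 0, 0, 0, 0]]]'

```text
t: 7.1
tool_pos: [0.5219, -0.2955, 0.0557]
tool_rot: [2.122, 0.201, -2.122]
ft_force: [0.2, 0.1, 0.3]
gripper_width: 0.0778
```

```bash
python3 go.py 519.5 -294 53 -79.3
```

```text
t 7.10 p [ 521.9 -295.5   55.7] yaw_y -79.15 xz [ 0. -0. -1.] f [0.22 0.14 0.32] w 0.0778 q [-0.1   0.44  0.67  1.8  -0.31  1.01 -0.68]
tool shift [ 2.7 -1.9  2.1] 3.9
turn [ 0.15 -0.01 -0.02] shift in new axes [ 2.7 -1.9  2.1]
```

Call:
play_rows --plan '[[[-0.5, 3, -1, 2, 0, 0, 0], [-0.6, 0, 0, 0, 0, 0, 0], [-0.8, 0, 0, 0, 0, 0, 0], [-1, 0, 0, 0, 0, 0, 0], [-1, 0, 0, 0, 0, 0, 0], [-1, 0, 0, 0, 0, 0, 0], [-1, 0, 0, 0, 0, 0, 0]]]'

```text
t: 7.8
tool_pos: [0.5196, -0.2947, 0.0524]
tool_rot: [2.122, 0.202, -2.122]
ft_force: [0.2, 1.2, 0.1]
gripper_width: 0.0232
```

```bash
python3 go.py 519.5 -294 53 -79.3
```

```text
t 7.80 p [ 519.6 -294.7   52.4] yaw_y -79.15 xz [ 0. -0. -1.] f [0.2  1.18 0.15] w 0.0232 q [-0.1   0.44  0.67  1.81 -0.32  1.01 -0.68]
tool shift [-0.6 -0.7  0. ] 0.9
turn [ 0.15 -0.   -0.  ] shift in new axes [-0.6 -0.7  0. ]
```

Call:
play_rows --plan '[[[-1, 0, 0, 0, 0, 0, 0], [-1, 0, 0, 0, 0, 0, 0], [-1, 0, 0, 0, 0, 0, 0], [-1, 0, 0, 0, 0, 0, 0]]]'

```text
t: 8.2
tool_pos: [0.5196, -0.2946, 0.0524]
tool_rot: [2.122, 0.202, -2.122]
ft_force: [0.1, 0.7, 0.4]
gripper_width: 0.0155
```

```bash
python3 go.py 519.5 -294 53 -79.3
```

```text
t 8.20 p [ 519.6 -294.6   52.4] yaw_y -79.14 xz [-0.  0. -1.] f [0.14 0.66 0.36] w 0.0155 q [-0.1   0.44  0.67  1.81 -0.32  1.01 -0.68]
tool shift [-0.6 -0.7  0. ] 0.9
turn [0.16 0.   0.  ] shift in new axes [-0.6 -0.7  0. ]
```

Call:
play_rows --plan '[[[-1, -10, 0, 0, 0, 0, 0], [-1, -20, 0, 0, 0, 0, 0], [-1, -30, 0, 0, 0, 0, 0], [-1, -30, 0, 0, 0, 0, 0], [-1, -30, 0, 0, 0, 0, 0], [-1, 0, 0, 0, 0, 0, 0], [-1, 0, 0, 0, 0, 0, 0]]]'

```text
t: 8.9
tool_pos: [0.5198, -0.2949, 0.1731]
tool_rot: [2.123, 0.201, -2.12]
ft_force: [-1.5, 0.1, -0.8]
gripper_width: 0.0154
```

```bash
python3 go.py 519.5 -294 53 -79.3; python3 - <<'E'
from h import *
from plant import viewer
d=viewer.get_image("top");crop(d,310,130,110,100,6,"pics/t4.png")
d=viewer.get_image("scene");crop(d,150,120,110,90,6,"pics/s4.png")
E
```

```text
t 8.90 p [ 519.8 -294.9  173.1] yaw_y -79.15 xz [ 0.001 -0.    -1.   ] f [-1.52  0.08 -0.77] w 0.0154 q [-0.15  0.3   0.73  1.69 -0.21  1.22 -0.76]
tool shift [120.1  -1.    0.3] 120.1
turn [ 0.15 -0.08 -0.03] shift in new axes [120.1  -0.9   0.2]
```

View pics/t4.png

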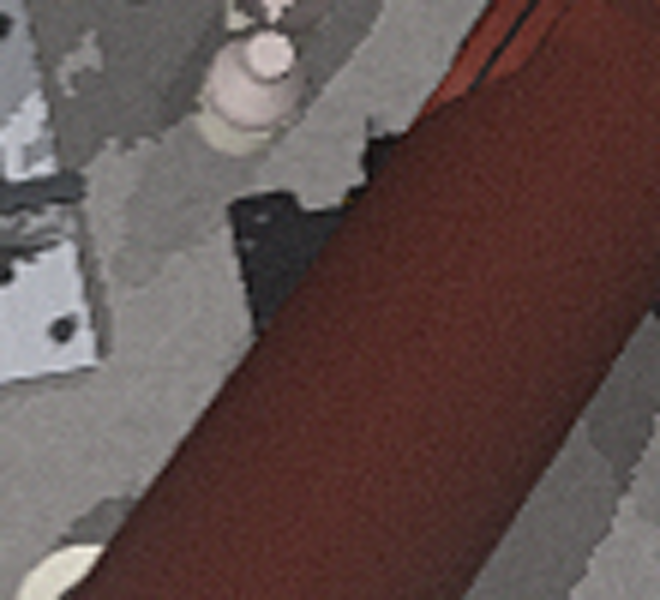

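View pics/s4.png

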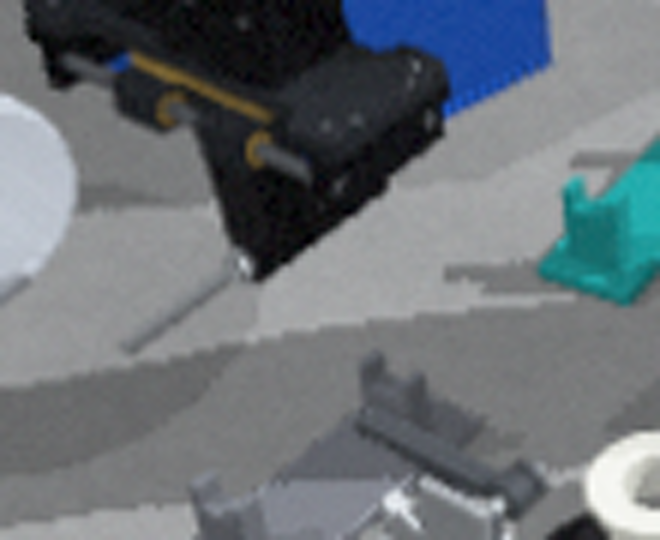

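```bash
python3 - <<'E' | tail -8
from fit import *
m=lambda a:np.round(np.array(a)*1000,1)
p=np.load("stand.npy");print(p)
print("tip px",proj(s,[.6111,-.2774,.1707]),"seen",150+128.5/6-.5,120+350.5/6-.5)
a=(150+362/6-.5,120+412/6-.5); b=c(457,262)
P,g=tri(t,b,s,a);print("pawl tip top back corner?",m(P),m(g))
print("pred",m(W(p,[[-.029,-.042,.188],[-.041,-.042,.188]])))
x=t["pixels"].max(2);print(x[155:168,310:330])
E
```

```text
[ 87  73  65  49  54  68  77 107 136 136 112 106 100 118 140 141 133 135
  137 137]
 [ 64  59  72 102 109  86  76 112 152 123 104 105  91  90 115 138 134 139
  139 138]
 [131 113 131  91 118 156 152 146 148 139 122 130 112 101 113 138 130 133
  142 138]
 [132 136 104  86 116 147 147 132 119 124 123 147 126  90 114 140 129 129
  136 134]]
```

```bash
python3 - <<'E'
from h import *
from plant import viewer
d=viewer.get_image("top");crop(d,285,140,45,45,13,"pics/t5.png")
d=viewer.get_image("scene");crop(d,203,180,50,45,13,"pics/s5.png")
E
```

```text
(no output)
```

View pics/t5.png

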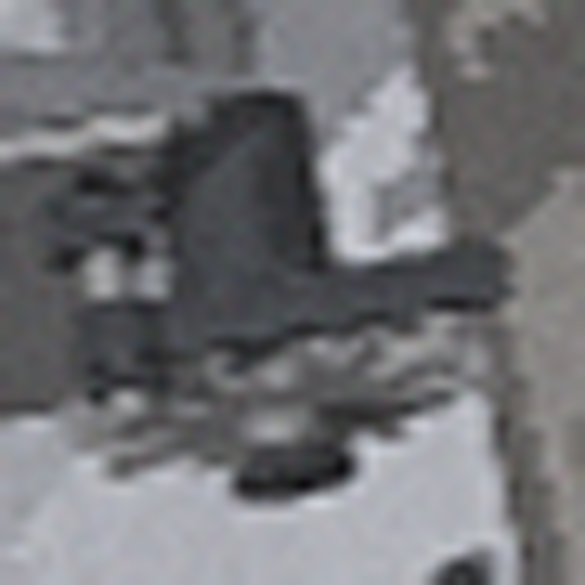

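View pics/s5.png

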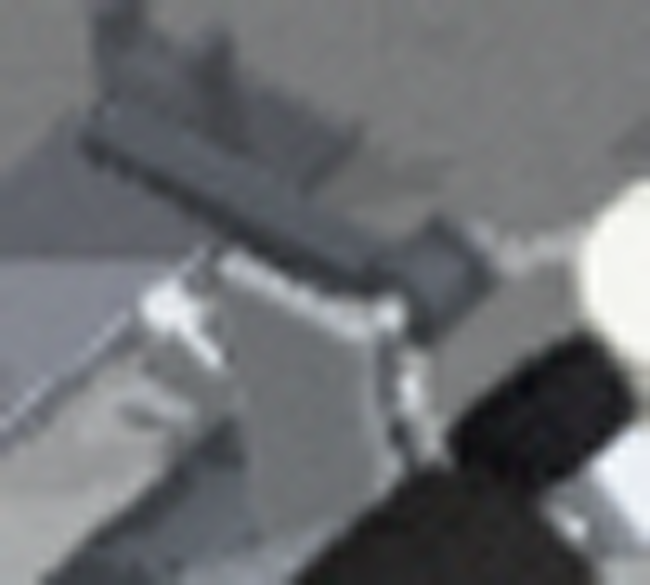

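```bash
python3 - <<'E' | tail -8
from fit import *
m=lambda a:np.round(np.array(a)*1000,1)
p=np.load("stand.npy");print(p)
print("tip px",proj(s,[.6111,-.2774,.1707]),"seen",150+128.5/6-.5,120+350.5/6-.5)
f=lambda x,y:(285+(x+.5)/13-.5,140+(y+.5)/13-.5); g=lambda x,y:(203+(x+.5)/13-.5,180+(y+.5)/13-.5)
for a,b in(((505,248),(85,130)),((503,300),(115,98)),((503,275),(102,115))):
    P,gg=tri(t,f(*a),s,g(*b));Q=R.from_euler('z',-p[2]).apply(P-[p[0],p[1],0]);print("pawl tip",m(P),m(gg),"stand",m(Q))
E
```

```text
[184 240  17   6  45] [191.97777778 243.        ]
[249 133  14  15  88] [256.17045455 139.51136364]
[298.51369863 125.54109589] (298.375, 125.875) [191.97777778 243.        ] (191.30555555555554, 236.86111111111111) [256.17045455 139.51136364] (256.625, 141.125)
[ 0.60007326 -0.09807888  0.1988674   0.7067289   0.02264198]
tip px [[169.84958667 177.63545532]] seen 170.91666666666666 177.91666666666666
pawl tip [ 577.2 -145.1  192.6] 2.6 stand [-31.7 -41.6 192.6]
pawl tip [ 567.3 -145.7  193.8] 0.9 stand [-41.6 -40.2 193.8]
pawl tip [ 572.  -145.1  193. ] 1.0 stand [-36.8 -40.6 193. ]
```

```bash
cat > tip.py <<'E'
# tip.py xs ys zs : stand-frame tip target (mm) -> tool shift, with current rod yaw/pose
import sys; from h import *
from plant import bot
p=np.load("stand.npy");s=bot.state();M=R.from_rotvec(s["tool_rot"]).as_matrix();q=s["tool_pos"]*1e3
tip=q+M@np.array([2.4,0,-93])   # tool x down
Rz=R.from_euler('z',p[2]).as_matrix();o=np.array([p[0]*1e3,p[1]*1e3,0])
print("t %.2f"%s["t"],"tcp",q.round(1),"tip stand",(Rz.T@(tip-o)).round(1),"f_stand",(Rz.T@s["ft_force"]).round(2),"tq",(Rz.T@s["wrist_torque"]).round(3),"q",s["joint_positions"].round(2),"w %.4f"%s["gripper_width"])
for i in range(1,len(sys.argv)-2,3):
    tg=np.array([float(a) for a in sys.argv[i:i+3]]);w=Rz@tg+o
    print(tg,"tool shift",(M.T@(w-tip)).round(1)); tip=w
E
python3 tip.py -70 -34 163 -20 -34 163
```

```text
t 9.30 tcp [ 519.4 -294.6  171.8] tip stand [ -25.  -177.6  169.3] f_stand [-0.5   0.68 -1.15] tq [-0.015  0.18  -0.   ] q [-0.15  0.31  0.73  1.69 -0.21  1.22 -0.76] w 0.0153
[-70. -34. 163.] tool shift [   6.4 -143.2   46.4]
[-20. -34. 163.] tool shift [ -0.   -0.5 -50. ]
```

Call:
play_rows --plan '[[[-1, 0, 0, 15, 0, 0, 0], [-1, 0, 0, 31, 0, 0, 0], [-1, 2, -24, 0, 0, 0, 0], [-1, 2, -24, 0, 0, 0, 0], [-1, 2, -24, 0, 0, 0, 0], [-1, 0, -24, 0, 0, 0, 0], [-1, 0, -24, 0, 0, 0, 0], [-1, 0, -23, 0, 0, 0, 0], [-1, 0, 0, 0, 0, 0, 0], [-1, 0, 0, 0, 0, 0, 0]]]'

```text
t: 10.3
tool_pos: [0.447, -0.1632, 0.1664]
tool_rot: [2.122, 0.202, -2.121]
ft_force: [0.3, -1.6, -1.3]
gripper_width: 0.0155
```

```bash
python3 tip.py -70 -34 163 -20 -34 163; python3 - <<'E'
from h import *
from plant import viewer
d=viewer.get_image("top");crop(d,230,110,140,120,5,"pics/t6.png")
d=viewer.get_image("scene");crop(d,150,120,140,120,5,"pics/s6.png")
E
```

```text
t 10.30 tcp [ 447.  -163.2  166.4] tip stand [-69.9 -34.5 164.1] f_stand [ 0.01 -1.61 -1.27] tq [-0.016  0.159  0.014] q [-0.38 -0.01  0.65  1.97  0.01  1.17 -1.12] w 0.0155
[-70. -34. 163.] tool shift [ 1.1 -0.5  0.1]
[-20. -34. 163.] tool shift [  0.   -0.4 -50. ]
```

View pics/t6.png

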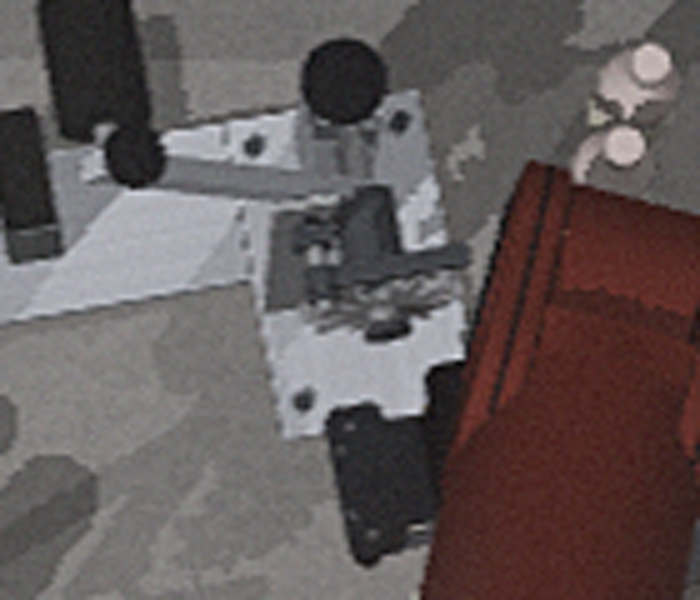

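View pics/s6.png

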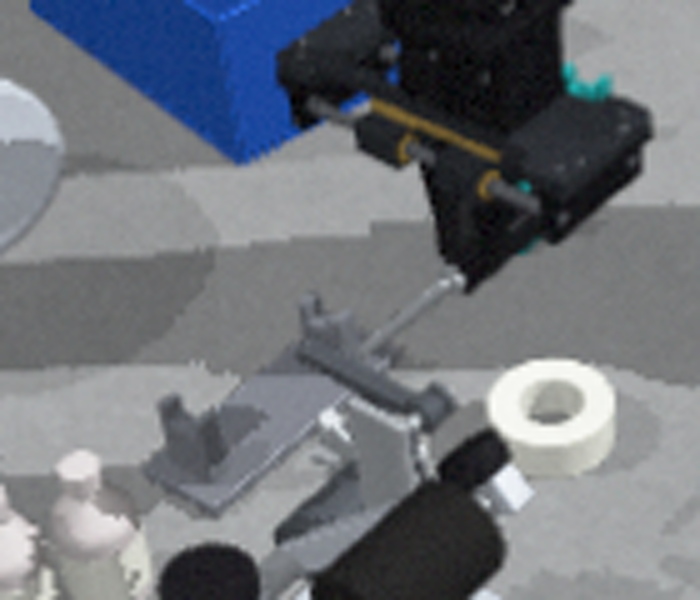

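Call:
play_rows --plan '[[[-1, 1, 0, -10, 0, 0, 0], [-1, 0, 0, -10, 0, 0, 0], [-1, 0, 0, -10, 0, 0, 0], [-1, 0, 0, -10, 0, 0, 0], [-1, 0, 0, -10, 0, 0, 0], [-1, 0, 0, 0, 0, 0, 0], [-1, 0, 0, 0, 0, 0, 0]]]'

```text
t: 11.1
tool_pos: [0.4966, -0.1536, 0.1651]
tool_rot: [2.121, 0.201, -2.123]
ft_force: [-0.1, 0.1, -2.2]
gripper_width: 0.0156
```

```bash
python3 tip.py -20 -34 173; python3 - <<'E'
from h import *
from plant import viewer
d=viewer.get_image("scene");crop(d,180,150,80,80,7,"pics/s7.png")
d=viewer.get_image("top");crop(d,270,130,80,80,7,"pics/t7.png")
E
```

```text
t 11.10 tcp [ 496.6 -153.6  165.1] tip stand [-19.5 -34.9 162.6] f_stand [-0.06  0.09 -2.2 ] tq [-0.035  0.158  0.03 ] q [-0.38  0.11  0.65  1.88 -0.07  1.17 -1.09] w 0.0156
[-20. -34. 173.] tool shift [-10.4  -0.9   0.6]
```

View pics/s7.png

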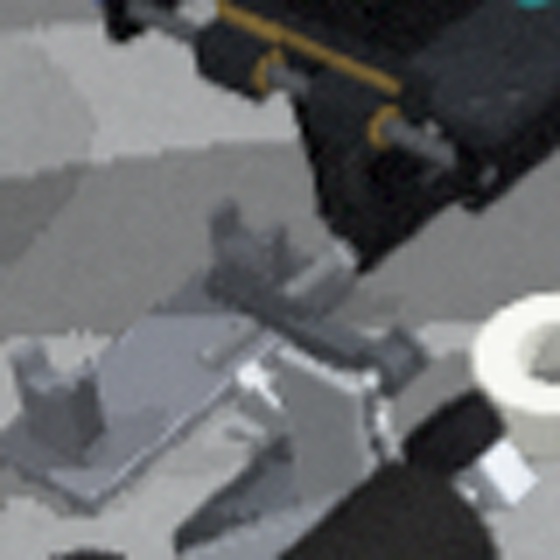

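View pics/t7.png

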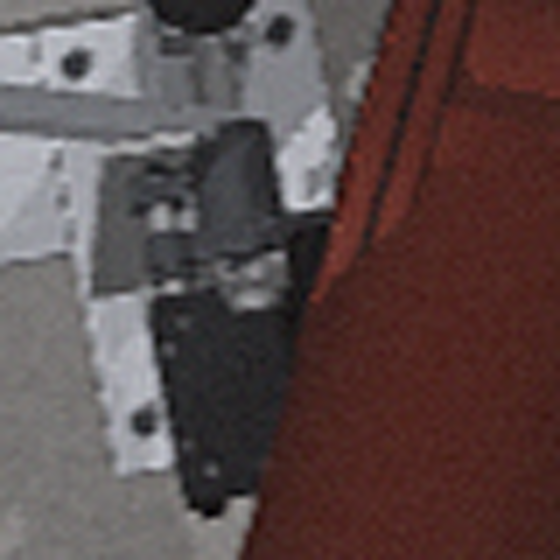

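Call:
play_rows --plan '[[[-1, -3, -1, 0, 0, 0, 0], [-1, -3, 0, 0, 0, 0, 0], [-1, -2, 0, 0, 0, 0, 0], [-1, 0, 0, 0, 0, 0, 0]]]'

```text
t: 11.6
tool_pos: [0.4966, -0.1525, 0.1739]
tool_rot: [2.123, 0.202, -2.121]
ft_force: [-0.1, 0.4, -1.8]
gripper_width: 0.0153
```

```bash
python3 tip.py
```

```text
t 11.60 tcp [ 496.6 -152.5  173.9] tip stand [-19.1 -33.8 171.6] f_stand [ 0.03  0.41 -1.83] tq [-0.064  0.172  0.035] q [-0.39  0.1   0.64  1.87 -0.06  1.19 -1.1 ] w 0.0153
```

Call:
play_rows --plan '[[[-1, -2, 0, 0, 0, 0, 0], [-1, -2, 0, 0, 0, 0, 0], [-1, 0, 0, 0, 0, 0, 0]]]'

```text
t: 11.9
tool_pos: [0.4966, -0.1526, 0.1777]
tool_rot: [2.122, 0.201, -2.122]
ft_force: [0.2, 0.7, -1.1]
gripper_width: 0.0154
```

```bash
python3 tip.py
```

```text
t 11.90 tcp [ 496.6 -152.6  177.7] tip stand [-19.2 -33.9 175.3] f_stand [ 0.34  0.6  -1.08] tq [ 0.016  0.168 -0.021] q [-0.39  0.1   0.64  1.87 -0.06  1.2  -1.1 ] w 0.0154
```

Call:
play_rows --plan '[[[-1, -2, 0, 0, 0, 0, 0], [-1, -2, 0, 0, 0, 0, 0], [-1, 0, 0, 0, 0, 0, 0]]]'

```text
t: 12.2
tool_pos: [0.4966, -0.1526, 0.1817]
tool_rot: [2.122, 0.201, -2.122]
ft_force: [0.3, 0.3, -1.0]
gripper_width: 0.0156
```

```bash
python3 tip.py
```

```text
t 12.20 tcp [ 496.6 -152.6  181.7] tip stand [-19.2 -33.9 179.3] f_stand [ 0.34  0.23 -1.02] tq [-0.006  0.138  0.05 ] q [-0.39  0.09  0.64  1.86 -0.06  1.21 -1.11] w 0.0156
```

Call:
play_rows --plan '[[[-1, -2, 0, 0, 0, 0, 0], [-1, -1, 0, 0, 0, 0, 0], [-1, 0, 0, 0, 0, 0, 0]]]'

```text
t: 12.5
tool_pos: [0.4964, -0.1526, 0.1845]
tool_rot: [2.122, 0.202, -2.122]
ft_force: [0.0, 0.3, -1.6]
gripper_width: 0.0157
```

```bash
python3 tip.py
```

```text
t 12.50 tcp [ 496.4 -152.6  184.5] tip stand [-19.4 -33.8 182.1] f_stand [ 0.1   0.32 -1.59] tq [-0.078  0.195 -0.05 ] q [-0.39  0.09  0.64  1.86 -0.06  1.21 -1.11] w 0.0157
```

Call:
play_rows --plan '[[[-1, -2, 0, 0, 0, 0, 0], [-1, -1, 0, 0, 0, 0, 0], [-1, 0, 0, 0, 0, 0, 0]]]'

```text
t: 12.8
tool_pos: [0.4964, -0.1525, 0.1874]
tool_rot: [2.122, 0.202, -2.122]
ft_force: [0.5, 0.9, -3.1]
gripper_width: 0.0157
```

```bash
python3 tip.py
```

```text
t 12.80 tcp [ 496.4 -152.5  187.4] tip stand [-19.4 -33.8 185. ] f_stand [ 0.68  0.74 -3.08] tq [-0.129  0.25  -0.037] q [-0.39  0.09  0.64  1.85 -0.06  1.22 -1.11] w 0.0157
```

```bash
cat > arc.py <<'E'
import sys,numpy as np
B=np.array([38,float(sys.argv[1])]);cy,cz=float(sys.argv[2]),float(sys.argv[3])
cur=np.array([cy,cz])
def C(a):
    r=72-8*min(a,1.)
    return B+r*np.array([-np.cos(a),np.sin(a)])+8*np.array([-np.sin(a),-np.cos(a)])
for a in np.arange(float(sys.argv[4]),float(sys.argv[5])+1e-6,float(sys.argv[6])):
    d=(C(a)-cur);st=np.round(d*2)/2;cur=cur+st
    print("a %.2f"%a,"[-1, %g, %g, 0, 0, 0, 0],"%(-st[1],-st[0]),cur)
E
python3 arc.py 190 -33.8 185 0.1 2.6 0.1
```

```text
a 0.10 [-1, -4, -0, 0, 0, 0, 0], [-33.8 189. ]
a 0.20 [-1, -7, -1, 0, 0, 0, 0], [-32.8 196. ]
a 0.30 [-1, -7, -2, 0, 0, 0, 0], [-30.8 203. ]
a 0.40 [-1, -6.5, -2.5, 0, 0, 0, 0], [-28.3 209.5]
a 0.50 [-1, -6, -3, 0, 0, 0, 0], [-25.3 215.5]
a 0.60 [-1, -6, -3.5, 0, 0, 0, 0], [-21.8 221.5]
a 0.70 [-1, -5, -4, 0, 0, 0, 0], [-17.8 226.5]
a 0.80 [-1, -5, -4.5, 0, 0, 0, 0], [-13.3 231.5]
a 0.90 [-1, -4.5, -5, 0, 0, 0, 0], [ -8.3 236. ]
a 1.00 [-1, -3.5, -5, 0, 0, 0, 0], [ -3.3 239.5]
a 1.10 [-1, -4, -5, 0, 0, 0, 0], [  1.7 243.5]
a 1.20 [-1, -3.5, -5.5, 0, 0, 0, 0], [  7.2 247. ]
a 1.30 [-1, -2.5, -6, 0, 0, 0, 0], [ 13.2 249.5]
a 1.40 [-1, -2, -6, 0, 0, 0, 0], [ 19.2 251.5]
a 1.50 [-1, -2, -6.5, 0, 0, 0, 0], [ 25.7 253.5]
a 1.60 [-1, -0.5, -6, 0, 0, 0, 0], [ 31.7 254. ]
a 1.70 [-1, -0.5, -6.5, 0, 0, 0, 0], [ 38.2 254.5]
a 1.80 [-1, 0.5, -6.5, 0, 0, 0, 0], [ 44.7 254. ]
a 1.90 [-1, 1, -6.5, 0, 0, 0, 0], [ 51.2 253. ]
a 2.00 [-1, 1.5, -6, 0, 0, 0, 0], [ 57.2 251.5]
a 2.10 [-1, 2, -6, 0, 0, 0, 0], [ 63.2 249.5]
a 2.20 [-1, 3, -6, 0, 0, 0, 0], [ 69.2 246.5]
a 2.30 [-1, 3.5, -5.5, 0, 0, 0, 0], [ 74.7 243. ]
a 2.40 [-1, 4, -5, 0, 0, 0, 0], [ 79.7 239. ]
a 2.50 [-1, 4.5, -5, 0, 0, 0, 0], [ 84.7 234.5]
a 2.60 [-1, 4.5, -4, 0, 0, 0, 0], [ 88.7 230. ]
```

Call:
play_rows --plan '[[[-1, -2, 0, 0, 0, 0, 0], [-1, -2, 0, 0, 0, 0, 0], [-1, -3, 0, 0, 0, 0, 0], [-1, -4, -1, 0, 0, 0, 0], [-1, 0, 0, 0, 0, 0, 0]]]'

```text
t: 13.3
tool_pos: [0.4963, -0.1517, 0.199]
tool_rot: [2.122, 0.201, -2.122]
ft_force: [-0.1, -0.7, -2.2]
gripper_width: 0.0156
```

```bash
python3 tip.py; python3 - <<'E'
from h import *
from plant import viewer
d=viewer.get_image("scene");crop(d,180,150,80,80,7,"pics/s8.png")
E
```

```text
t 13.30 tcp [ 496.3 -151.7  199. ] tip stand [-19.3 -33.  196.6] f_stand [-0.25 -0.68 -2.24] tq [-0.149  0.419 -0.033] q [-0.39  0.07  0.64  1.84 -0.05  1.24 -1.12] w 0.0156
```

View pics/s8.png

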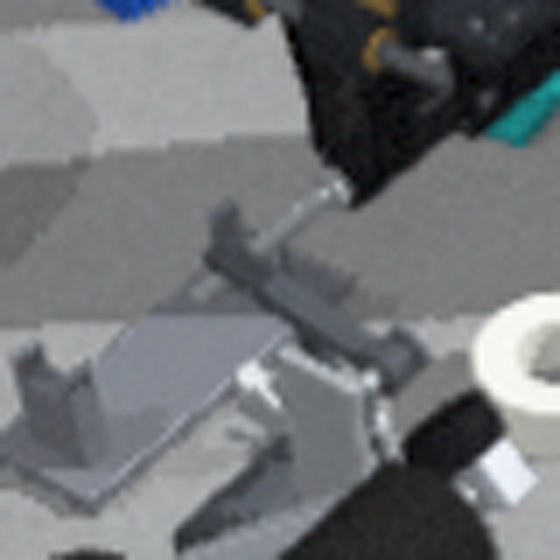

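The pawl's tip has risen from about (210,285) to (205,250) in the crop, with the rod under it. I'll continue along the arc.

Call:
play_rows --plan '[[[-1, -7, -2, 0, 0, 0, 0], [-1, -6.5, -2.5, 0, 0, 0, 0], [-1, -6, -3, 0, 0, 0, 0], [-1, -6, -3.5, 0, 0, 0, 0], [-1, -5, -4, 0, 0, 0, 0], [-1, -5, -4.5, 0, 0, 0, 0], [-1, 0, 0, 0, 0, 0, 0]]]'

```text
t: 14.05
tool_pos: [0.4929, -0.1316, 0.2347]
tool_rot: [2.123, 0.203, -2.12]
ft_force: [-0.6, -1.5, -2.0]
gripper_width: 0.0152
```

```bash
python3 tip.py; python3 - <<'E'
from h import *
from plant import viewer
d=viewer.get_image("scene");crop(d,180,130,90,90,6,"pics/s9.png")
E
```

```text
t 14.05 tcp [ 492.9 -131.6  234.7] tip stand [-18.7 -12.5 232.4] f_stand [-0.92 -1.35 -1.98] tq [-0.312  0.201 -0.146] q [-0.43  0.02  0.62  1.81 -0.01  1.32 -1.19] w 0.0152
```

View pics/s9.png

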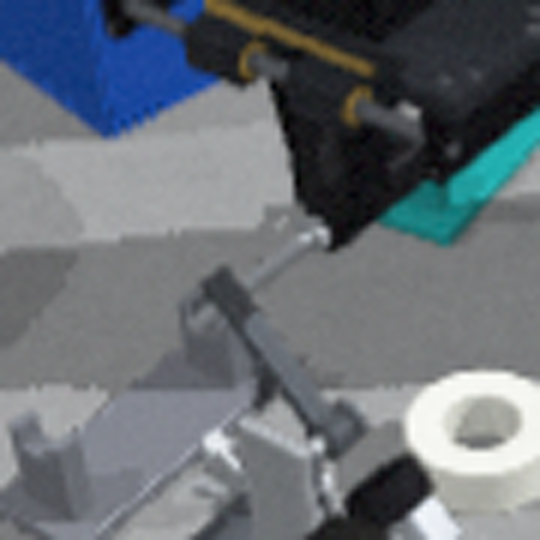

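Call:
play_rows --plan '[[[-1, -4.5, -5, 0, 0, 0, 0], [-1, -3.5, -5, 0, 0, 0, 0], [-1, -4, -5, 0, 0, 0, 0], [-1, -3.5, -5.5, 0, 0, 0, 0], [-1, -2.5, -6, 0, 0, 0, 0], [-1, -2, -6, 0, 0, 0, 0], [-1, -2, -6.5, 0, 0, 0, 0], [-1, -0.5, -6, 0, 0, 0, 0], [-1, -0.5, -6.5, 0, 0, 0, 0], [-1, 0, 0, 0, 0, 0, 0]]]'

```text
t: 15.1
tool_pos: [0.4828, -0.0806, 0.2569]
tool_rot: [2.121, 0.204, -2.121]
ft_force: [0.9, -1.2, -2.4]
gripper_width: 0.0154
```

```bash
python3 tip.py; python3 - <<'E'
from h import *
from plant import viewer
d=viewer.get_image("scene");crop(d,180,130,90,90,6,"pics/s10.png")
E
```

```text
t 15.10 tcp [482.8 -80.6 256.9] tip stand [-18.5  39.5 254.5] f_stand [ 0.64 -1.35 -2.4 ] tq [-0.19   0.198 -0.071] q [-0.49 -0.04  0.55  1.81  0.02  1.36 -1.32] w 0.0154
```

View pics/s10.png

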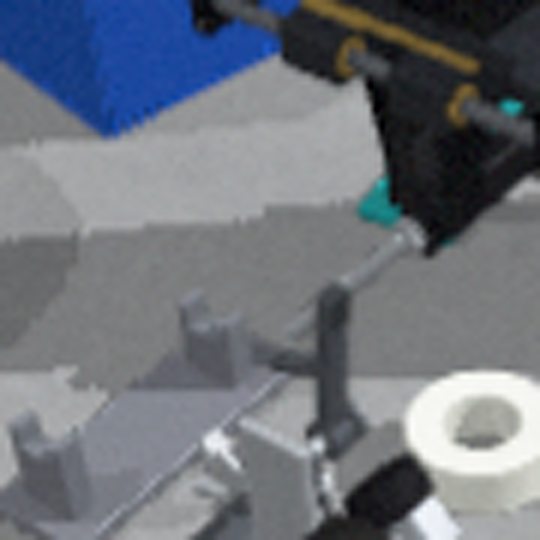

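Call:
play_rows --plan '[[[-1, 0.5, -6.5, 0, 0, 0, 0], [-1, 1, -6.5, 0, 0, 0, 0], [-1, 1.5, -6, 0, 0, 0, 0], [-1, 2, -6, 0, 0, 0, 0], [-1, 3, -6, 0, 0, 0, 0], [-1, 3, -4, 0, 0, 0, 0], [-1, 0, 0, 0, 0, 0, 0], [-1, 0, 0, 0, 0, 0, 0]]]'

```text
t: 15.95
tool_pos: [0.4762, -0.0471, 0.2458]
tool_rot: [2.122, 0.203, -2.122]
ft_force: [-0.1, 0.9, -1.3]
gripper_width: 0.0156
```

```bash
python3 tip.py; python3 - <<'E'
from h import *
from plant import viewer
d=viewer.get_image("scene");crop(d,180,130,90,90,6,"pics/s11.png")
E
```

```text
t 15.95 tcp [476.2 -47.1 245.8] tip stand [-18.3  73.6 243.4] f_stand [ 0.07  0.86 -1.27] tq [ 0.026  0.145 -0.003] q [-0.52 -0.06  0.51  1.85  0.03  1.34 -1.4 ] w 0.0156
```

View pics/s11.png

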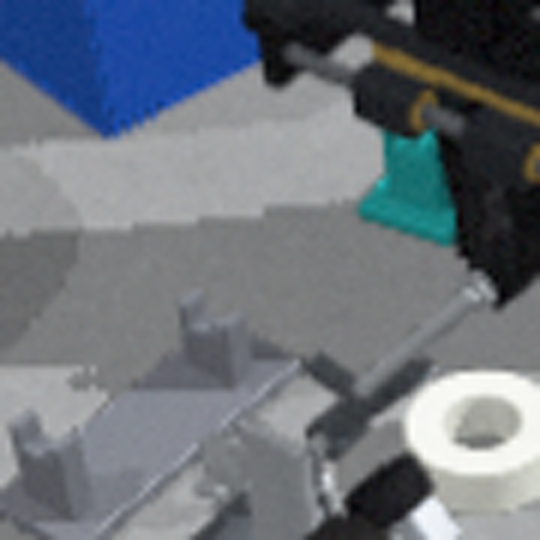

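```bash
python3 - <<'E' | tail -5
from fit import *
p=np.load("stand.npy")
for a in (2.2,2.3,2.4,2.5,2.6):
    q=[[-.035,.038-.08*np.cos(a),.190+.08*np.sin(a)],[-.035,.038,.190]]
    print(a,((proj(s,W(p,q))-[180,130])*6).round(0).tolist())
E
```

```text
2.2 [[405.0, 356.0], [324.0, 432.0]]
2.3 [[419.0, 372.0], [324.0, 432.0]]
2.4 [[431.0, 389.0], [324.0, 432.0]]
2.5 [[443.0, 406.0], [324.0, 432.0]]
2.6 [[453.0, 424.0], [324.0, 432.0]]
```

Call:
play_rows --plan '[[[-1, 2, -3, 0, 0, 0, 0], [-1, 2, -2.5, 0, 0, 0, 0], [-1, 2, -2.5, 0, 0, 0, 0], [-1, 2, -2.5, 0, 0, 0, 0], [-1, 0, 0, 0, 0, 0, 0]]]'

```text
t: 16.6
tool_pos: [0.4742, -0.0367, 0.2376]
tool_rot: [2.121, 0.202, -2.122]
ft_force: [0.3, -1.8, -0.3]
gripper_width: 0.015
```

```bash
python3 tip.py
```

```text
t 16.60 tcp [474.2 -36.7 237.6] tip stand [-18.3  84.2 235.1] f_stand [-0.03 -1.8  -0.25] tq [-0.329  0.018 -0.111] q [-0.53 -0.06  0.5   1.87  0.03  1.33 -1.42] w 0.0150
```

Call:
play_rows --plan '[[[-1, 1, -1, 0, 0, 0, 0], [-1, 1, -1, 0, 0, 0, 0], [-1, 0, 0, 0, 0, 0, 0]]]'

```text
t: 16.9
tool_pos: [0.4739, -0.0351, 0.2358]
tool_rot: [2.122, 0.202, -2.122]
ft_force: [-0.4, -1.5, -0.8]
gripper_width: 0.0155
```

```bash
python3 tip.py;  python3 - <<'E'
from h import *
from plant import viewer
d=viewer.get_image("scene");crop(d,180,130,90,90,6,"pics/s12.png")
E
```

```text
t 16.90 tcp [473.9 -35.1 235.8] tip stand [-18.3  85.8 233.4] f_stand [-0.7  -1.43 -0.84] tq [-0.379  0.143 -0.156] q [-0.53 -0.06  0.5   1.87  0.03  1.32 -1.42] w 0.0155
```

View pics/s12.png

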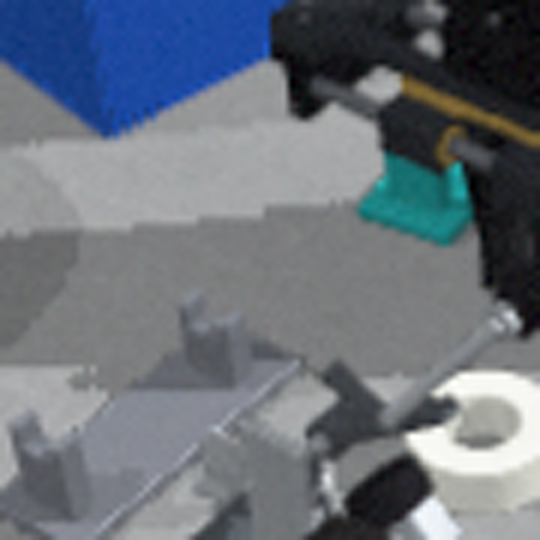

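Call:
play_rows --plan '[[[-1, 1, -1, 0, 0, 0, 0], [-1, 1, -0.5, 0, 0, 0, 0], [-1, 0, 0, 0, 0, 0, 0]]]'

```text
t: 17.25
tool_pos: [0.4736, -0.0335, 0.2337]
tool_rot: [2.122, 0.202, -2.122]
ft_force: [-0.7, -1.1, -0.5]
gripper_width: 0.0157
```

```bash
python3 tip.py
```

```text
t 17.25 tcp [473.6 -33.5 233.7] tip stand [-18.2  87.4 231.3] f_stand [-0.92 -0.95 -0.52] tq [-0.324  0.088 -0.15 ] q [-0.53 -0.06  0.49  1.88  0.03  1.32 -1.43] w 0.0157
```

Call:
play_rows --plan '[[[-1, 1, -0.5, 0, 0, 0, 0], [-1, 1, -0.5, 0, 0, 0, 0], [-1, 0, 0, 0, 0, 0, 0]]]'

```text
t: 17.55
tool_pos: [0.4734, -0.0325, 0.2317]
tool_rot: [2.122, 0.202, -2.122]
ft_force: [-0.3, -0.2, 0.3]
gripper_width: 0.0155
```

```bash
python3 tip.py
```

```text
t 17.55 tcp [473.4 -32.5 231.7] tip stand [-18.2  88.5 229.3] f_stand [-0.35 -0.15  0.28] tq [-0.262  0.146 -0.047] q [-0.53 -0.06  0.49  1.88  0.03  1.31 -1.43] w 0.0155
```

Call:
play_rows --plan '[[[-1, 1, -0.5, 0, 0, 0, 0], [-1, 0, 0, 0, 0, 0, 0], [-1, 0, 0, 0, 0, 0, 0]]]'

```text
t: 17.85
tool_pos: [0.4734, -0.0321, 0.2309]
tool_rot: [2.122, 0.202, -2.122]
ft_force: [-1.6, -0.2, 0.8]
gripper_width: 0.0155
```

```bash
python3 tip.py
```

```text
t 17.85 tcp [473.4 -32.1 230.9] tip stand [-18.2  88.9 228.5] f_stand [-1.58  0.08  0.83] tq [-0.057  0.224  0.015] q [-0.53 -0.06  0.49  1.88  0.03  1.31 -1.43] w 0.0155
```

Call:
play_rows --plan '[[[-1, 1, -0.5, 0, 0, 0, 0], [-1, 0, 0, 0, 0, 0, 0], [-1, 0, 0, 0, 0, 0, 0]]]'

```text
t: 18.15
tool_pos: [0.4733, -0.0317, 0.2299]
tool_rot: [2.122, 0.202, -2.122]
ft_force: [-0.4, -0.3, 0.9]
gripper_width: 0.0158
```

```bash
python3 tip.py
```

```text
t 18.15 tcp [473.3 -31.7 229.9] tip stand [-18.2  89.2 227.5] f_stand [-0.44 -0.23  0.92] tq [-0.132  0.132  0.019] q [-0.53 -0.06  0.49  1.88  0.03  1.31 -1.43] w 0.0158
```

Call:
play_rows --plan '[[[-1, 1, -0.5, 0, 0, 0, 0], [-1, 0, 0, 0, 0, 0, 0], [-1, 0, 0, 0, 0, 0, 0]]]'

```text
t: 18.45
tool_pos: [0.4732, -0.0314, 0.2289]
tool_rot: [2.122, 0.201, -2.122]
ft_force: [-1.3, -1.5, 2.7]
gripper_width: 0.0156
```

```bash
python3 tip.py;  python3 - <<'E'
from h import *
from plant import viewer
d=viewer.get_image("scene");crop(d,200,150,70,70,8,"pics/s13.png")
E
```

```text
t 18.45 tcp [473.2 -31.4 228.9] tip stand [-18.2  89.6 226.5] f_stand [-1.54 -1.2   2.69] tq [-0.213  0.192 -0.064] q [-0.53 -0.06  0.49  1.89  0.03  1.31 -1.43] w 0.0156
```

View pics/s13.png

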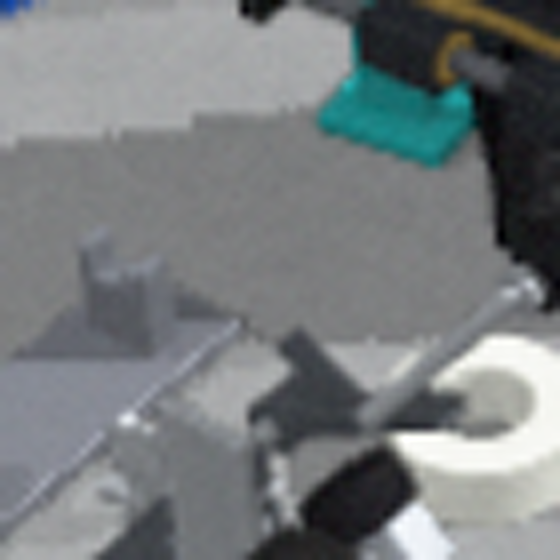

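Call:
play_rows --plan '[[[-1, 1, -0.5, 0, 0, 0, 0], [-1, 0, 0, 0, 0, 0, 0], [-1, 0, 0, 0, 0, 0, 0]]]'

```text
t: 18.8
tool_pos: [0.4731, -0.0309, 0.2278]
tool_rot: [2.122, 0.201, -2.122]
ft_force: [-1.8, -2.8, 1.7]
gripper_width: 0.0159
```

```bash
python3 tip.py
```

```text
t 18.80 tcp [473.1 -30.9 227.8] tip stand [-18.2  90.  225.4] f_stand [-2.32 -2.37  1.65] tq [-0.404  0.306 -0.074] q [-0.53 -0.06  0.49  1.89  0.03  1.31 -1.43] w 0.0159
```

Call:
play_rows --plan '[[[-1, 1, -0.5, 0, 0, 0, 0], [-1, 0, 0, 0, 0, 0, 0], [-1, 0, 0, 0, 0, 0, 0]]]'

```text
t: 19.1
tool_pos: [0.4729, -0.0304, 0.2268]
tool_rot: [2.122, 0.201, -2.122]
ft_force: [-1.8, -3.6, 2.4]
gripper_width: 0.0158
```

```bash
python3 tip.py
```

```text
t 19.10 tcp [472.9 -30.4 226.8] tip stand [-18.3  90.6 224.4] f_stand [-2.47 -3.21  2.36] tq [-0.608  0.31  -0.172] q [-0.53 -0.06  0.49  1.89  0.03  1.3  -1.43] w 0.0158
```

```bash
python3 - <<'E' | tail -6
from fit import *
p=np.load("stand.npy")
s=viewer.get_image("scene");crop(s,205,175,60,50,12,"pics/s14.png")
t=viewer.get_image("top");crop(t,250,130,60,50,12,"pics/t14.png")
for a in (2.4,2.5,2.6):
    q=[[-.041,.038-.08*np.cos(a)-.004*np.sin(a),.190+.08*np.sin(a)-.004*np.cos(a)*-1*-1],[-.035,.038,.190]]
    print(a,((proj(s,W(p,q))-[205,175]+.5)*12).round(0).tolist(),((proj(t,W(p,q))-[250,130]+.5)*12).round(0).tolist())
E
```

```text
[184 240  16   6  47] [191.76595745 243.        ]
[249 133  10  15  85] [254.38823529 139.34117647]
[297.97402597 121.42857143] (298.375, 125.875) [191.76595745 243.        ] (191.30555555555554, 236.86111111111111) [254.38823529 139.34117647] (256.625, 141.125)
2.4 [[576.0, 210.0], [354.0, 329.0]] [[290.0, 440.0], [532.0, 437.0]]
2.5 [[600.0, 243.0], [354.0, 329.0]] [[264.0, 452.0], [532.0, 437.0]]
2.6 [[622.0, 278.0], [354.0, 329.0]] [[242.0, 464.0], [532.0, 437.0]]
```

View pics/s14.png

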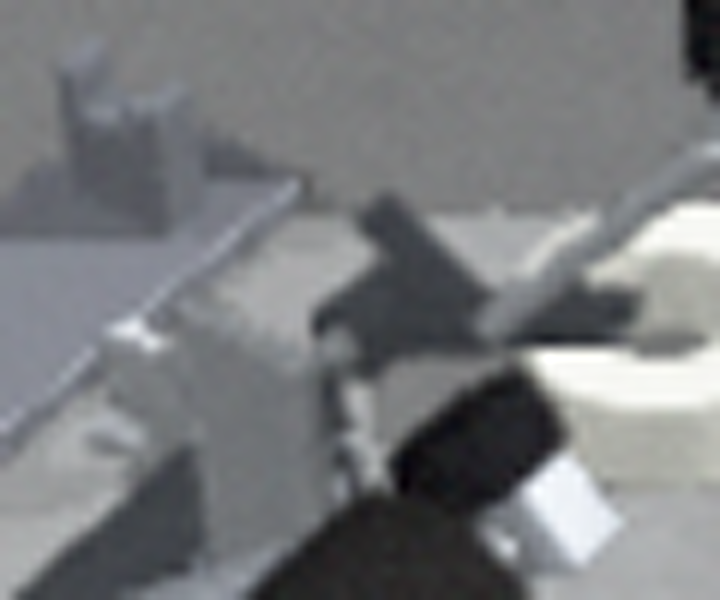

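View pics/t14.png

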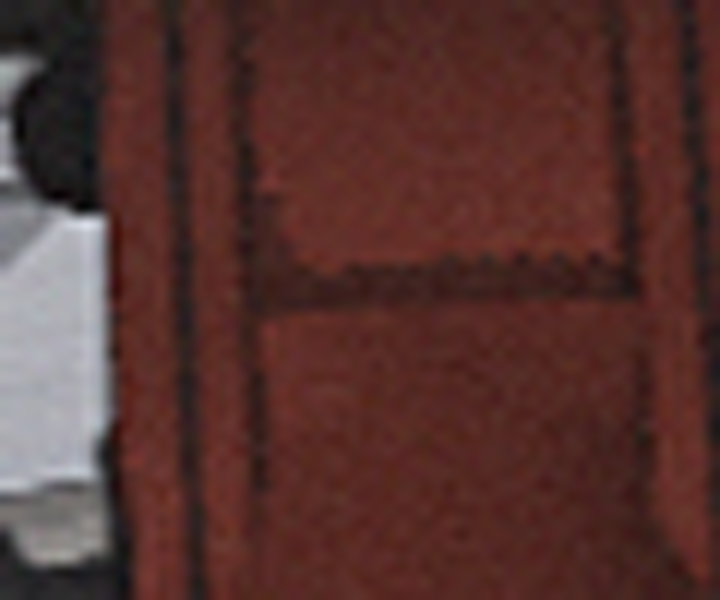

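Call:
play_rows --plan '[[[-1, 1, -0.5, 0, 0, 0, 0], [-1, 0, 0, 0, 0, 0, 0], [-1, 0, 0, 0, 0, 0, 0], [-1, 0, 0, 0, 0, 0, 0]]]'

```text
t: 19.7
tool_pos: [0.473, -0.0298, 0.2259]
tool_rot: [2.122, 0.201, -2.122]
ft_force: [0.2, -3.3, 1.3]
gripper_width: 0.0153
```

```bash
python3 tip.py
```

```text
t 19.70 tcp [473.  -29.8 225.9] tip stand [-18.1  91.1 223.5] f_stand [-0.43 -3.33  1.28] tq [-0.743  0.242 -0.178] q [-0.54 -0.06  0.49  1.89  0.03  1.3  -1.43] w 0.0153
```

Call:
play_rows --plan '[[[-1, -4, 2, 0, 0, 0, 0], [-1, -8, 4, 0, 0, 0, 0], [-1, -8, 4, 0, 0, 0, 0], [-1, 0, 0, 0, 0, 0, 0]]]'

```text
t: 20.1
tool_pos: [0.4755, -0.04, 0.2473]
tool_rot: [2.125, 0.201, -2.12]
ft_force: [0.4, -0.0, -0.9]
gripper_width: 0.0157
```

```bash
python3 tip.py;  python3 - <<'E'
from h import *
from plant import viewer
d=viewer.get_image("scene");crop(d,205,145,75,65,9,"pics/s15.png")
E
```

```text
t 20.10 tcp [475.5 -40.  247.3] tip stand [-17.6  80.6 245.1] f_stand [ 0.42 -0.12 -0.92] tq [-0.007  0.151 -0.015] q [-0.53 -0.06  0.5   1.85  0.03  1.34 -1.42] w 0.0157
```

View pics/s15.png

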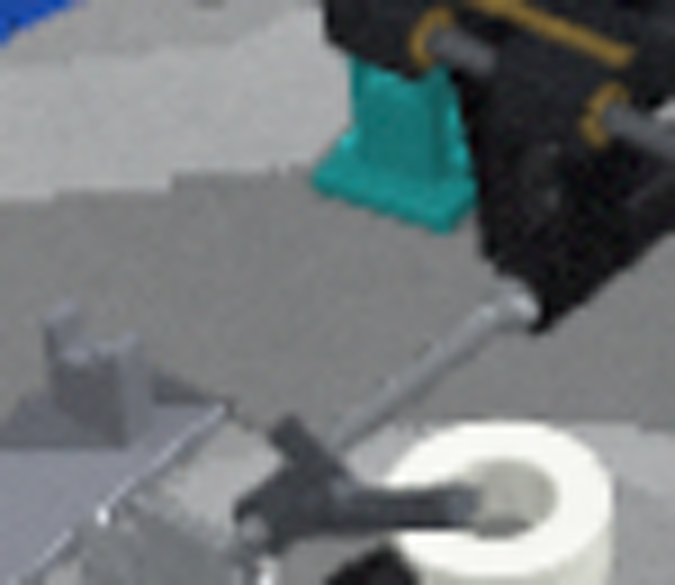

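```bash
python3 - <<'E'
from h import *
from plant import viewer,bot
s=viewer.get_image("scene");b=bot.state();M=R.from_rotvec(b["tool_rot"]).as_matrix();q=b["tool_pos"]*1e3
for d in (20,60,93):
    for dz in (0,4,8): print(d,dz,((proj(s,((q+M@[2.4-dz,0,-d])/1e3)[None])-[205,145]+.5)*9).round(0).tolist())
E
```

```text
20 0 [[513.0, 313.0]]
20 4 [[513.0, 302.0]]
20 8 [[512.0, 290.0]]
60 0 [[418.0, 396.0]]
60 4 [[417.0, 384.0]]
60 8 [[416.0, 372.0]]
93 0 [[336.0, 467.0]]
93 4 [[335.0, 455.0]]
93 8 [[333.0, 444.0]]
```

Call:
play_rows --plan '[[[-1, 0, 0, 12, 0, 0, 0], [-1, 0, 0, 15, 0, 0, 0], [-1, 0, 0, 18, 0, 0, 0], [-1, 0, 12, 0, 0, 0, 0], [-1, 0, 25, 0, 0, 0, 0], [-1, 0, 30, 0, 0, 0, 0], [-1, 0, 30, 0, 0, 0, 0], [-1, 0, 30, 0, 0, 0, 0], [-1, 0, 30, 0, 0, 0, 0], [-1, 0, 30, 0, 0, 0, 0], [-1, 10, 30, -10, 0, 0, 0], [-1, 15, 25, -20, 0, 0, 0], [-1, 20, 15, -15, 0, 0, 0], [-1, 0, 0, 0, 0, -3, 0], [-1, 0, 0, 0, 0, 0, 0]]]'

```text
t: 21.7
tool_pos: [0.5236, -0.2916, 0.1993]
tool_rot: [2.058, 0.197, -2.178]
ft_force: [0.6, 0.4, -0.6]
gripper_width: 0.0156
```

```bash
python3 go.py 519.6 -294.6 102.4 -79.14; python3 tip.py; python3 - <<'E'
from h import *
from plant import viewer,bot
s=viewer.get_image("scene");b=bot.state();M=R.from_rotvec(b["tool_rot"]).as_matrix();q=b["tool_pos"]*1e3
cs=(140,110);crop(s,*cs,80,70,9,"pics/s16.png")
L=R.from_euler('z',np.radians(10.85)).as_matrix()
g=q+M@[2.4,0,0]
for d in (20,60,93): print(d,((proj(s,((g+L@[d,0,0])/1e3)[None])-cs+.5)*9).round(0).tolist())
E
```

```text
t 21.70 p [ 523.6 -291.6  199.3] yaw_y -79.07 xz [-0.055 -0.011 -0.998] f [ 0.6   0.37 -0.6 ] w 0.0156 q [-0.22  0.34  0.8   1.62 -0.21  1.33 -0.76]
tool shift [97.   2.2 -1. ] 97.1
turn [0.07 3.22 0.  ] shift in new axes [96.9  2.2  4.5]
t 21.70 tcp [ 523.6 -291.6  199.3] tip stand [ -20.5 -175.3  191.7] f_stand [ 0.66  0.25 -0.6 ] tq [ 0.016 -0.016 -0.06 ] q [-0.22  0.34  0.8   1.62 -0.21  1.33 -0.76] w 0.0156
20 [[429.0, 425.0]]
60 [[333.0, 494.0]]
93 [[251.0, 552.0]]
```

View pics/s16.png

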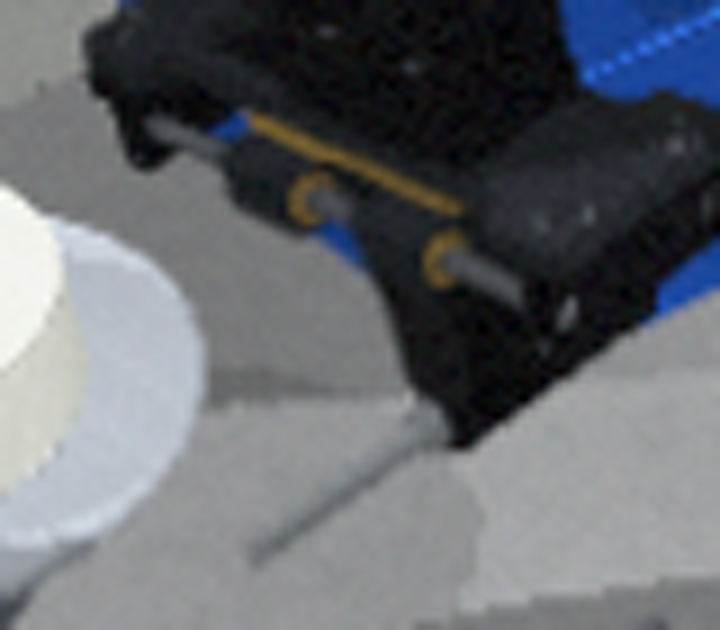

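Call:
play_rows --plan '[[[-1, 24, 2, -1, 0, 0, 0], [-1, 24, 0, 0, 0, 0, 0], [-1, 24, 0, 0, 0, 0, 0], [-1, 18, 0, 0, 0, 0, 0], [-1, 0, 0, 0, 0, 0, 0], [-1, 0, 0, 0, 0, 0, 0]]]'

```text
t: 22.35
tool_pos: [0.5199, -0.2948, 0.1121]
tool_rot: [2.065, 0.196, -2.173]
ft_force: [0.0, -0.3, -0.4]
gripper_width: 0.0153
```

```bash
python3 go.py 519.8 -294.6 62.4 -79.14;python3 go.py 519.8 -294.6 52.4|tail -1; python3 - <<'E'
from h import *
from plant import viewer
crop(viewer.get_image("scene"),165,140,75,70,9,"pics/s17.png")
E
```

```text
t 22.35 p [ 519.9 -294.8  112.1] yaw_y -79.16 xz [-0.05  -0.01  -0.999] f [ 0.01 -0.33 -0.43] w 0.0153 q [-0.18  0.42  0.77  1.72 -0.28  1.16 -0.72]
tool shift [49.6 -0.3 -2.5] 49.7
turn [-0.02  2.91 -0.02] shift in new axes [49.7 -0.3  0.1]
tool shift [59.6 -0.3 -3. ] 59.7
```

View pics/s17.png

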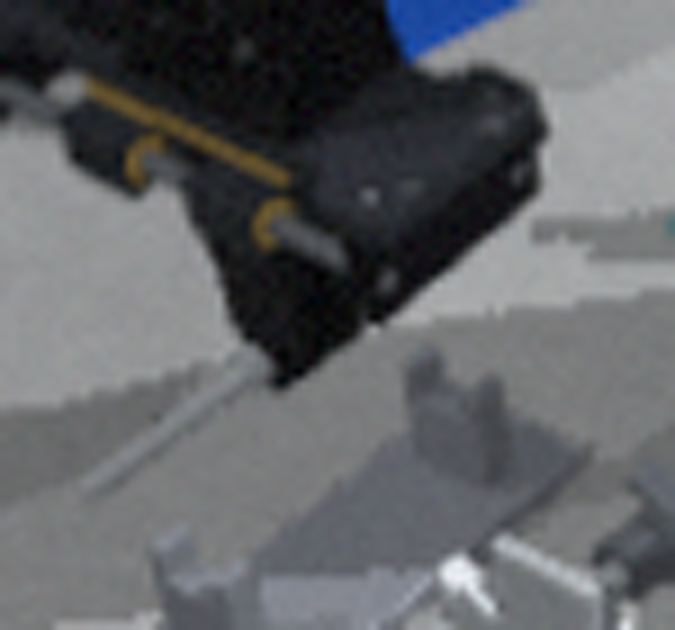

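Call:
play_rows --plan '[[[-1, 15, 0, -1, 0, 0, 0], [-1, 15, 0, -1, 0, 0, 0], [-1, 12, 0, -0.5, 0, 0, 0], [-1, 8, 0, 0, 0, 0, 0], [-1, 4, 0, 0, 0, 0, 0], [-1, 0, 0, 0, 0, 0, 0]]]'

```text
t: 23.0
tool_pos: [0.5191, -0.2948, 0.0562]
tool_rot: [2.063, 0.196, -2.176]
ft_force: [-1.0, -0.4, -1.5]
gripper_width: 0.0156
```

```bash
python3 go.py 519.8 -294.6 52.4
```

```text
t 23.00 p [ 519.1 -294.8   56.2] yaw_y -79.16 xz [-0.053 -0.01  -0.999] f [-0.97 -0.36 -1.48] w 0.0156 q [-0.16  0.48  0.74  1.77 -0.32  1.07 -0.68]
tool shift [ 3.8 -0.  -0.9] 3.9
```

Call:
play_rows --plan '[[[-1, 2, 0, 0, 0, 0, 0], [-1, 2, 0, 0, 0, 0, 0], [-1, 0, 0, 0, 0, 0, 0]]]'

```text
t: 23.3
tool_pos: [0.5194, -0.2948, 0.0529]
tool_rot: [2.064, 0.196, -2.174]
ft_force: [0.6, 0.3, -2.0]
gripper_width: 0.0157
```

```bash
python3 go.py 519.8 -294.6 52.4; python3 - <<'E'
from h import *
from plant import viewer
crop(viewer.get_image("scene"),165,160,75,70,9,"pics/s18.png")
E
```

```text
t 23.30 p [ 519.4 -294.8   52.9] yaw_y -79.14 xz [-0.051 -0.01  -0.999] f [ 0.59  0.26 -1.99] w 0.0157 q [-0.15  0.49  0.74  1.77 -0.33  1.06 -0.68]
tool shift [ 0.5 -0.1 -0.4] 0.7
```

View pics/s18.png

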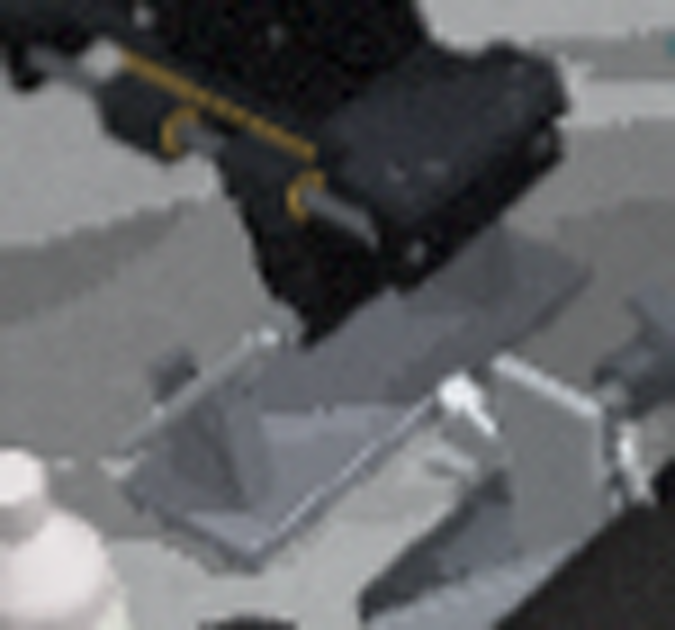

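Call:
play_rows --plan '[[[-1, 0.5, 0, 0, 0, 0, 0], [-0.6, 0, 0, 0, 0, 0, 0], [-0.4, 0, 0, 0, 0, 0, 0], [0, 0, 0, 0, 0, 0, 0], [0.5, 0, 0, 0, 0, 0, 0], [0.5, 0, 0, 0, 0, 0, 0], [0.5, 0, 0, 0, 0, 0, 0], [0.5, 0, 0, 0, 0, 0, 0]]]'

```text
t: 24.15
tool_pos: [0.5194, -0.2947, 0.0524]
tool_rot: [2.064, 0.196, -2.175]
ft_force: [-0.7, -0.2, 0.4]
gripper_width: 0.0575
```

```bash
python3 go.py 519.8 -294.6 52.4; python3 - <<'E'
from h import *
from plant import viewer
crop(viewer.get_image("scene"),165,160,75,70,9,"pics/s19.png")
E
```

```text
t 24.15 p [ 519.4 -294.7   52.4] yaw_y -79.14 xz [-0.051 -0.01  -0.999] f [-0.71 -0.16  0.42] w 0.0575 q [-0.15  0.49  0.74  1.77 -0.33  1.06 -0.68]
tool shift [-0.  -0.1 -0.5] 0.5
```

View pics/s19.png

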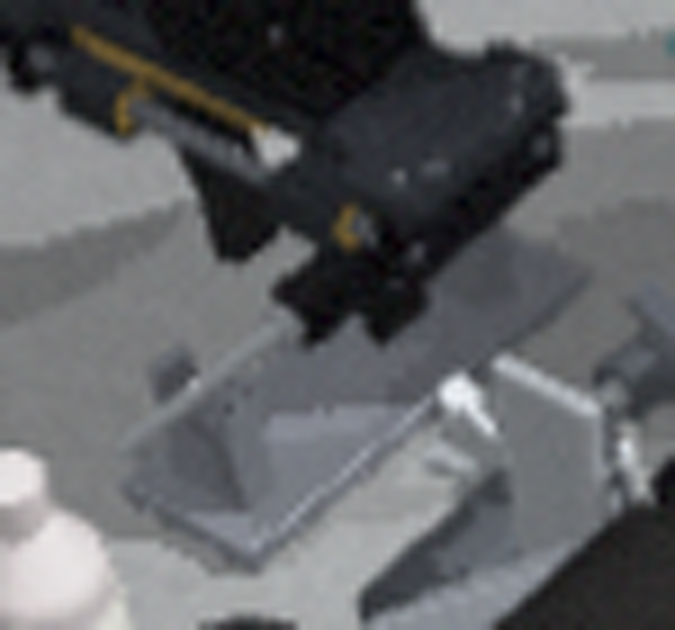

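Call:
play_rows --plan '[[[0.5, -10, 0, 0.5, 0, 0, 0], [0.5, -25, 0, 1, 0, 0, 0], [0.5, -30, 0, 1, 0, 0, 0], [0.5, -40, 0, 0, 0, 0, 0], [0, -40, 0, 0, 0, 1.5, 0], [-0.5, -40, 0, 0, 0, 1.4, 0], [-1, -40, 0, 0, 0, 0, 0], [-1, -40, 0, 0, 0, 0, 0], [-1, -15, 0, 0, 0, 0, 0], [-1, 0, 0, 0, 0, 0, 0]]]'

```text
t: 25.2
tool_pos: [0.5261, -0.2944, 0.3352]
tool_rot: [2.124, 0.199, -2.119]
ft_force: [-0.7, 0.3, -0.6]
gripper_width: 0.0255
```

```bash
python3 go.py 607.4 22.7 325 -78.6;  python3 - <<'E'
from h import *
from plant import viewer
crop(viewer.get_image("scene"),165,150,80,70,9,"pics/s20.png")
E
```

```text
t 25.20 p [ 526.1 -294.4  335.2] yaw_y -79.16 xz [ 0.002 -0.002 -1.   ] f [-0.72  0.26 -0.64] w 0.0255 q [-0.23  0.25  0.84  1.43 -0.18  1.54 -0.79]
tool shift [   9.8 -296.2 -139.5] 327.5
turn [-0.56 -0.11 -0.12] shift in new axes [  10.2 -294.8 -142.4]
```

View pics/s20.png

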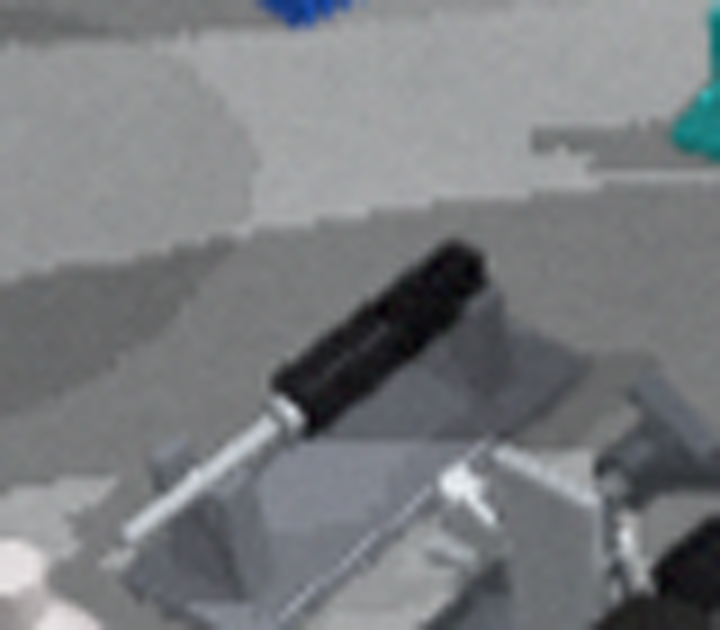

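The rod lies in both cradles of the rest. Next I'll move over the pad with the gripper shut.

Call:
play_rows --plan '[[[-1, 0, -15, -7, 0, 0, 0], [-1, 0, -28, -13, 0, 0, 0], [-1, 0, -28, -13, 0, 0, 0], [-1, 0, -28, -13, 0, 0, 0], [-1, 0, -28, -13, 0, 0, 0], [-1, 0, -28, -13, 0, 0, 0], [-1, 0, -28, -13, 0, 0, 0], [-1, 0, -28, -13, 0, 0, 0], [-1, 0, -28, -13, 0, 0, 0], [-1, 0, -28, -13, 0, 0, 0], [-1, 0, -29, -15, 0, 0, 0], [-1, 0, 0, 0, 0, 0, 0], [-1, 0, 0, 0, 0, 0, 0]]]'

```text
t: 26.55
tool_pos: [0.6058, 0.024, 0.3303]
tool_rot: [2.116, 0.202, -2.126]
ft_force: [0.9, -1.4, -0.1]
gripper_width: 0.0007
```

```bash
python3 go.py 607.4 22.7 295 -78.6;  python3 - <<'E'
from h import *
from plant import viewer
crop(viewer.get_image("scene"),170,140,110,100,6,"pics/s21.png")
crop(viewer.get_image("top"),220,100,110,100,6,"pics/t21.png")
E
```

```text
t 26.55 p [605.8  24.  330.3] yaw_y -79.06 xz [-0.005 -0.002 -1.   ] f [ 0.89 -1.38 -0.05] w 0.0007 q [-0.65  0.24  0.66  1.42 -0.15  1.54 -1.37]
tool shift [35.3  1.5 -1.5] 35.3
turn [-0.46  0.27 -0.03] shift in new axes [35.3  1.6 -1.3]
```

View pics/s21.png

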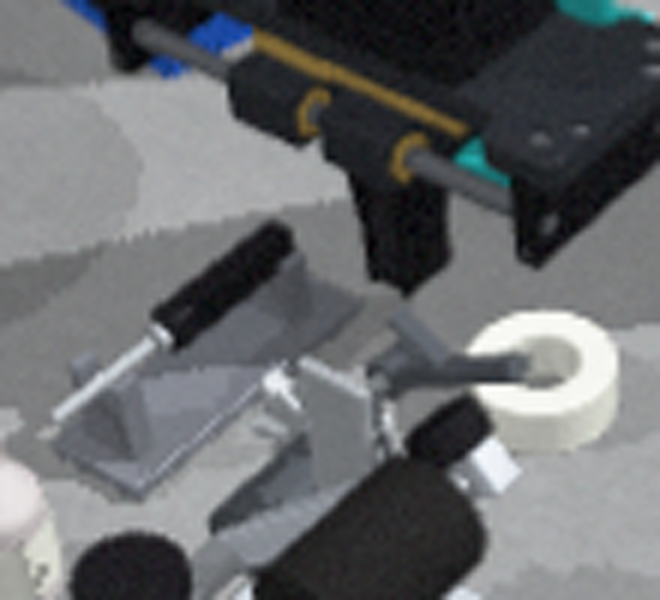

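View pics/t21.png

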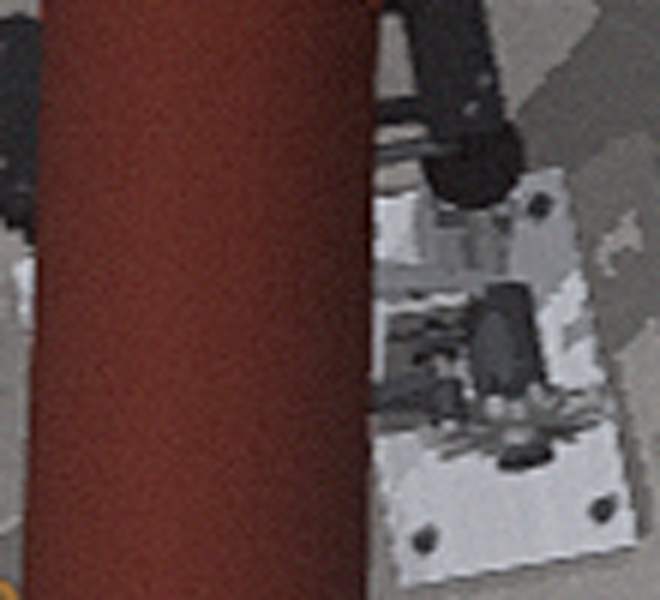

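```bash
python3 - <<'E' | tail -3
from fit import *
p=np.load("stand.npy")
P=[[.6058,.024,.308],[.6074,.0227,.264],list(W(p,pad(p[3]))[0])]
print(((proj(s,P)-[170,140]+.5)*6).round(0).tolist(),P[2])
E
```

```text
[285 113  22  22 237] [297.40506329 124.29957806]
[183 239  18   7  46] [191.39130435 242.84782609]Traceback (most recent call last):
  File "<stdin>", line 1, in <module>
  File "fit.py", line 10, in <module>
    pt=blob(t,249,133,264,148,40)
  File "fit.py", line 8, in blob
    n,l,st,ce=cv2.connectedComponentsWithStats(mk);i=1+np.argmax(st[1:,4]);print(st[i],ce[i]);return ce[i]
                                                       ~~~~~~~~~^^^^^^^^^^
    return _wrapfunc(a, 'argmax', axis=axis, out=out, **kwds)
    return bound(*args, **kwds)
ValueError: attempt to get argmax of an empty sequence
```

```bash
python3 - <<'E'
from h import *
from plant import viewer
s=viewer.get_image("scene");p=np.load("stand.npy");a=p[3]
q=R.from_euler('z',p[2]).apply(np.array([28,185*np.cos(a)-24*np.sin(a),120+185*np.sin(a)+24*np.cos(a)])/1e3)+[p[0],p[1],0]
P=np.array([[.6058,.024,.308],[.6074,.0227,.264],q])
print(((proj(s,P)-[170,140]+.5)*6).round(0).tolist(),q)
E
```

```text
[[416.0, 323.0], [420.0, 416.0], [445.0, 431.0]] [0.60280551 0.03009332 0.25838144]
```

```bash
python3 - <<'E'
from h import *
from plant import viewer
s=viewer.get_image("scene")
cs=(215,170);crop(s,*cs,50,30,14,"pics/s22.png")
for z in (.308,.315,.322,.33):
  y=np.radians(-79.06);u=np.array([np.cos(y),np.sin(y),0]);v=np.array([-u[1],u[0],0])
  c=np.array([.6058,.024,z])
  P=np.array([c+a*u+b*v for a in(-.015,.015) for b in(-.0095,.0095)])
  print(z,((proj(s,P)-cs+.5)*14).round(0).tolist())
E
```

```text
0.308 [[461.0, 339.0], [378.0, 411.0], [305.0, 261.0], [221.0, 331.0]]
0.315 [[458.0, 303.0], [375.0, 375.0], [301.0, 225.0], [217.0, 295.0]]
0.322 [[455.0, 267.0], [371.0, 340.0], [297.0, 189.0], [212.0, 260.0]]
0.33 [[451.0, 226.0], [367.0, 298.0], [292.0, 148.0], [207.0, 218.0]]
```

View pics/s22.png

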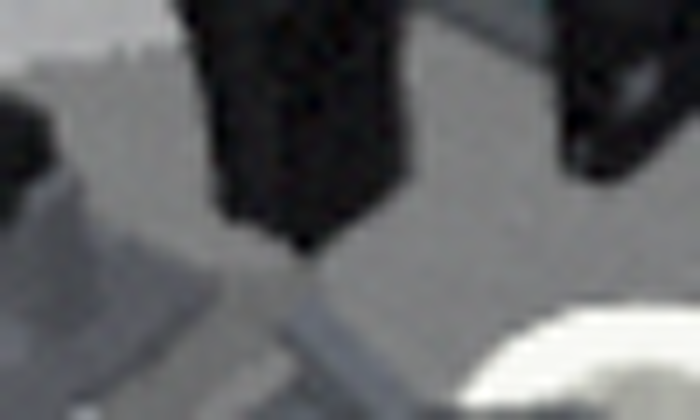

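```bash
python3 - <<'E'
from h import *
from plant import viewer
s=viewer.get_image("scene")
y=np.radians(-79.1);u=np.array([np.cos(y),np.sin(y),0])
for cs,k,tcp,w in(((150,140),6,[.5192,-.2876,.0888],.0435),((165,160),9,[.5194,-.2947,.0524],.0288)):
  for d in(.022,.01,0):
    c=np.array(tcp)-[0,0,d]
    print(d,((proj(s,np.array([c+a*u for a in(-w-.0075,w+.0075)]))-cs+.5)*k).round(0).tolist())
E
```

```text
0.022 [[388.0, 338.0], [236.0, 258.0]]
0.01 [[385.0, 319.0], [233.0, 240.0]]
0 [[382.0, 303.0], [229.0, 224.0]]
0.022 [[414.0, 380.0], [256.0, 295.0]]
0.01 [[409.0, 353.0], [250.0, 269.0]]
0 [[405.0, 331.0], [245.0, 246.0]]
```

Call:
play_rows --plan '[[[-1, 12, 1.5, -1.5, 0, 0, 0], [-1, 12, 0, 0, 0, 0, 0], [-1, 8, 0, 0, 0, 0, 0], [-1, 4, 0, 0, 0, 0, 0], [-1, 0, 0, 0, 0, 0, 0], [-1, 0, 0, 0, 0, 0, 0]]]'

```text
t: 27.5
tool_pos: [0.6081, 0.0222, 0.2962]
tool_rot: [2.12, 0.201, -2.123]
ft_force: [0.4, -0.3, -0.9]
gripper_width: 0.0008
```

```bash
python3 go.py 607.4 22.7 285 -78.6;  python3 - <<'E'
from h import *
from plant import viewer
crop(viewer.get_image("scene"),205,160,75,70,8,"pics/s23.png")
E
```

```text
t 27.50 p [608.1  22.2 296.2] yaw_y -79.14 xz [-0.001 -0.    -1.   ] f [ 0.42 -0.32 -0.89] w 0.0008 q [-0.64  0.25  0.66  1.48 -0.15  1.47 -1.36]
tool shift [11.2 -0.7  0.6] 11.3
turn [-0.54  0.09 -0.  ] shift in new axes [11.2 -0.7  0.6]
```

View pics/s23.png

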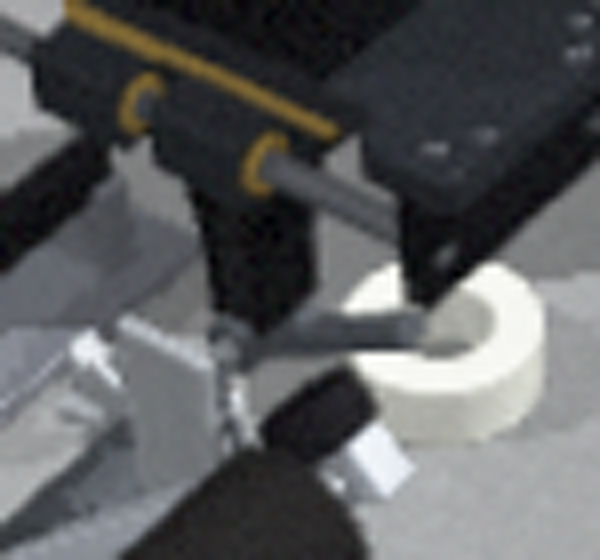

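```bash
python3 - <<'E'
from h import *
from plant import viewer
s=viewer.get_image("scene");t=viewer.get_image("top")
cs=(205,160)
for z in(.274,.28,.29,.296): print(z,((proj(s,np.array([[.6081,.0222,z]]))-cs+.5)*8).round(0).tolist())
for b,o in(("tilt",0),):
  p=np.load("stand.npy")
  for q in([-.035,.107,.231],[-.035,.038,.19]):
    w=R.from_euler('z',p[2]).apply(q)+[p[0],p[1],0];print("pawl",w,((proj(s,w[None])-cs+.5)*8).round(0).tolist())
crop(t,220,100,110,100,6,"pics/t23.png")
E
```

```text
0.274 [[274.0, 367.0]]
0.28 [[272.0, 351.0]]
0.29 [[269.0, 323.0]]
0.296 [[267.0, 306.0]]
pawl [ 5.44624243e-01 -1.02313667e-04  2.31000000e-01] [[409.0, 330.0]]
pawl [ 0.55825583 -0.06774239  0.19      ] [[236.0, 340.0]]
```

View pics/t23.png

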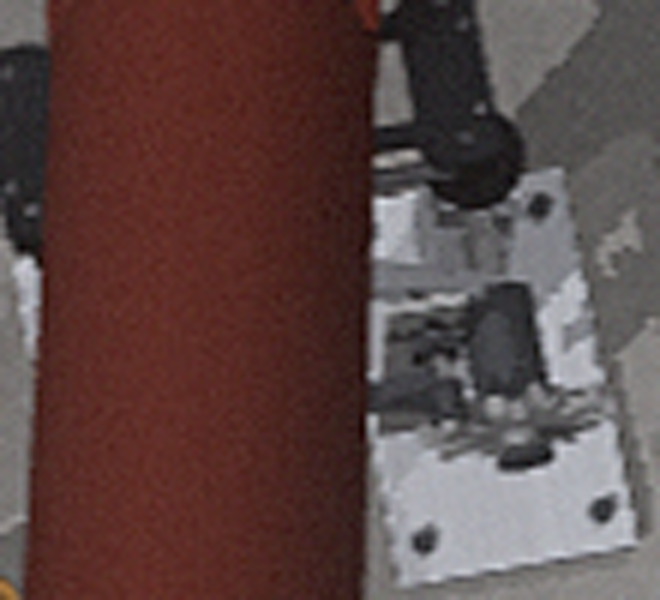

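Call:
play_rows --plan '[[[-1, 3, 0, 0, 0, 0, 0], [-1, 3, 0, 0, 0, 0, 0], [-1, 3, 0, 0, 0, 0, 0], [-1, 0, 0, 0, 0, 0, 0]]]'

```text
t: 28.05
tool_pos: [0.6077, 0.0221, 0.2864]
tool_rot: [2.119, 0.201, -2.125]
ft_force: [0.9, -0.2, 0.6]
gripper_width: 0.0004
```

Call:
play_rows --plan '[[[-1, 3, 0, 0, 0, 0, 0], [-1, 3, 0, 0, 0, 0, 0], [-1, 0, 0, 0, 0, 0, 0]]]'

```text
t: 28.35
tool_pos: [0.6078, 0.0221, 0.2805]
tool_rot: [2.119, 0.201, -2.125]
ft_force: [0.4, 0.2, 0.0]
gripper_width: 0.0004
```

Call:
play_rows --plan '[[[-1, 3, 0, 0, 0, 0, 0], [-1, 3, 0, 0, 0, 0, 0], [-1, 0, 0, 0, 0, 0, 0]]]'

```text
t: 28.65
tool_pos: [0.6078, 0.0221, 0.2745]
tool_rot: [2.119, 0.201, -2.125]
ft_force: [-0.7, -0.3, -0.4]
gripper_width: 0.0006
```

```bash
python3 go.py 607.4 22.7 285 -78.6;  python3 - <<'E'
from h import *
from plant import viewer
crop(viewer.get_image("scene"),205,160,75,70,8,"pics/s24.png")
E
```

```text
t 28.65 p [607.8  22.1 274.5] yaw_y -79.15 xz [-0.002 -0.001 -1.   ] f [-0.72 -0.3  -0.38] w 0.0006 q [-0.64  0.26  0.66  1.52 -0.16  1.43 -1.36]
tool shift [-10.5  -0.7   0.3] 10.5
turn [-0.55  0.14 -0.  ] shift in new axes [-10.5  -0.7   0.2]
```

View pics/s24.png

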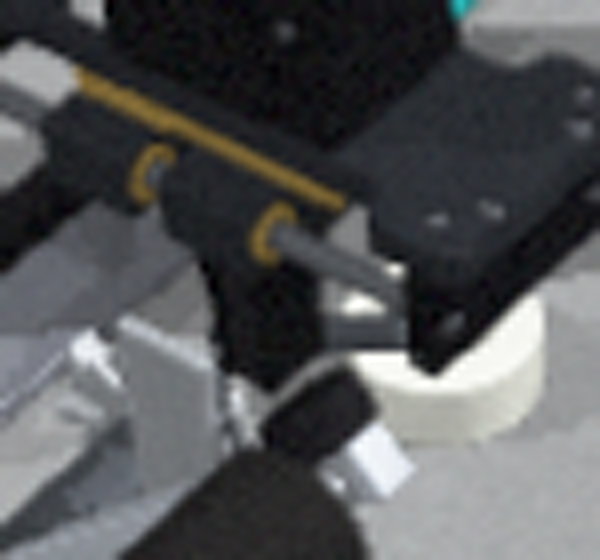

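Call:
play_rows --plan '[[[-1, -10, 0, 0, 0, 0, 0], [-1, 0, -7, 0, 0, 0, 0], [-1, 3, 0, 0, 0, 0, 0], [-1, 3, 0, 0, 0, 0, 0], [-1, 2, 0, 0, 0, 0, 0], [-1, 0, 0, 0, 0, 0, 0]]]'

```text
t: 29.3
tool_pos: [0.6064, 0.0289, 0.2764]
tool_rot: [2.119, 0.201, -2.125]
ft_force: [-0.3, 0.4, -0.4]
gripper_width: 0.0009
```

Call:
play_rows --plan '[[[-1, 2, 0, 0, 0, 0, 0], [-1, 2, 0, 0, 0, 0, 0], [-1, 0, 0, 0, 0, 0, 0]]]'

```text
t: 29.6
tool_pos: [0.6065, 0.0289, 0.2727]
tool_rot: [2.12, 0.201, -2.124]
ft_force: [-0.6, 0.3, -0.9]
gripper_width: -0.0
```

Call:
play_rows --plan '[[[-1, 2, 0, 0, 0, 0, 0], [-1, 2, 0, 0, 0, 0, 0], [-1, 0, 0, 0, 0, 0, 0]]]'

```text
t: 29.9
tool_pos: [0.6068, 0.0288, 0.2692]
tool_rot: [2.121, 0.201, -2.123]
ft_force: [1.3, 0.2, 0.9]
gripper_width: 0.0004
```

```bash
python3 go.py 607.4 22.7 285 -78.6;  python3 - <<'E'
from h import *
from plant import viewer
crop(viewer.get_image("scene"),205,160,75,70,8,"pics/s25.png")
E
```

```text
t 29.90 p [606.8  28.8 269.2] yaw_y -79.15 xz [-0.001 -0.    -1.   ] f [1.25 0.22 0.89] w 0.0004 q [-0.65  0.26  0.65  1.53 -0.16  1.41 -1.37]
tool shift [-15.8   6.1   0.6] 16.9
turn [-0.55  0.07 -0.01] shift in new axes [-15.8   6.1   0.7]
```

View pics/s25.png

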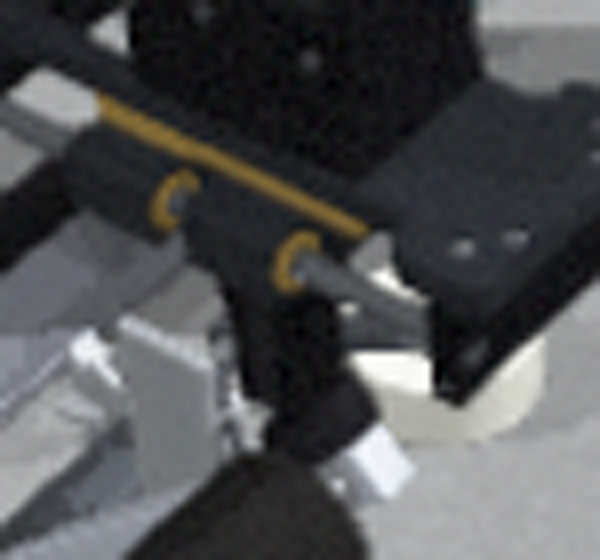

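```bash
python3 - <<'E'
import numpy as np
c=lambda a:np.array([185*np.cos(a)-24*np.sin(a),120+185*np.sin(a)+24*np.cos(a)])
cur=c(.707)
for a in np.arange(.682,-.02,-.025):
    st=np.round((c(a)-cur)*2)/2;cur=cur+st;print("%.3f [-1, %g, %g, 0, 0, 0, 0],"%(a,-st[1],-st[0]),cur)
E
```

```text
0.682 [-1, 3, -3.5, 0, 0, 0, 0], [128.56874479 255.41534986]
0.657 [-1, 3.5, -3.5, 0, 0, 0, 0], [132.06874479 251.91534986]
0.632 [-1, 3.5, -3, 0, 0, 0, 0], [135.06874479 248.41534986]
0.607 [-1, 3, -3, 0, 0, 0, 0], [138.06874479 245.41534986]
0.582 [-1, 3.5, -3.5, 0, 0, 0, 0], [141.56874479 241.91534986]
0.557 [-1, 3.5, -3, 0, 0, 0, 0], [144.56874479 238.41534986]
0.532 [-1, 4, -2.5, 0, 0, 0, 0], [147.06874479 234.41534986]
0.507 [-1, 3.5, -3, 0, 0, 0, 0], [150.06874479 230.91534986]
0.482 [-1, 4, -2.5, 0, 0, 0, 0], [152.56874479 226.91534986]
0.457 [-1, 3.5, -3, 0, 0, 0, 0], [155.56874479 223.41534986]
0.432 [-1, 4, -2.5, 0, 0, 0, 0], [158.06874479 219.41534986]
0.407 [-1, 4, -2.5, 0, 0, 0, 0], [160.56874479 215.41534986]
0.382 [-1, 4, -2, 0, 0, 0, 0], [162.56874479 211.41534986]
0.357 [-1, 4.5, -2.5, 0, 0, 0, 0], [165.06874479 206.91534986]
0.332 [-1, 4, -2, 0, 0, 0, 0], [167.06874479 202.91534986]
0.307 [-1, 4, -2, 0, 0, 0, 0], [169.06874479 198.91534986]
0.282 [-1, 4.5, -2, 0, 0, 0, 0], [171.06874479 194.41534986]
0.257 [-1, 4, -2, 0, 0, 0, 0], [173.06874479 190.41534986]
0.232 [-1, 4.5, -1.5, 0, 0, 0, 0], [174.56874479 185.91534986]
0.207 [-1, 4.5, -1.5, 0, 0, 0, 0], [176.06874479 181.41534986]
0.182 [-1, 4.5, -1.5, 0, 0, 0, 0], [177.56874479 176.91534986]
0.157 [-1, 4.5, -1.5, 0, 0, 0, 0], [179.06874479 172.41534986]
0.132 [-1, 4.5, -1, 0, 0, 0, 0], [180.06874479 167.91534986]
0.107 [-1, 4.5, -1.5, 0, 0, 0, 0], [181.56874479 163.41534986]
0.082 [-1, 4.5, -1, 0, 0, 0, 0], [182.56874479 158.91534986]
0.057 [-1, 4.5, -1, 0, 0, 0, 0], [183.56874479 154.41534986]
0.032 [-1, 4.5, -0.5, 0, 0, 0, 0], [184.06874479 149.91534986]
0.007 [-1, 4.5, -1, 0, 0, 0, 0], [185.06874479 145.41534986]
-0.018 [-1, 4.5, -0.5, 0, 0, 0, 0], [185.56874479 140.91534986]
```

Call:
play_rows --plan '[[[-1, 2, 0, 0, 0, 0, 0], [-1, 2, -1, 0, 0, 0, 0], [-1, 2, -1, 0, 0, 0, 0], [-1, 0, 0, 0, 0, 0, 0]]]'

```text
t: 30.35
tool_pos: [0.6063, 0.0313, 0.2628]
tool_rot: [2.12, 0.202, -2.124]
ft_force: [0.2, -0.9, 1.8]
gripper_width: 0.0006
```

Call:
play_rows --plan '[[[-1, 3, -2, 0, 0, 0, 0], [-1, 3, -3, 0, 0, 0, 0], [-1, 3, -3, 0, 0, 0, 0], [-1, 3, -3, 0, 0, 0, 0], [-1, 0, 0, 0, 0, 0, 0]]]'

```text
t: 30.85
tool_pos: [0.6038, 0.0423, 0.2502]
tool_rot: [2.118, 0.202, -2.125]
ft_force: [0.7, -1.0, 0.4]
gripper_width: -0.0001
```

```bash
python3 go.py;  python3 - <<'E'
from h import *
from plant import viewer
crop(viewer.get_image("scene"),205,160,75,70,8,"pics/s26.png")
E
```

```text
t 30.85 p [603.8  42.3 250.2] yaw_y -79.10 xz [-0.003 -0.001 -1.   ] f [ 0.74 -0.99  0.43] w -0.0001 q [-0.67  0.26  0.64  1.56 -0.16  1.38 -1.39]
```

View pics/s26.png

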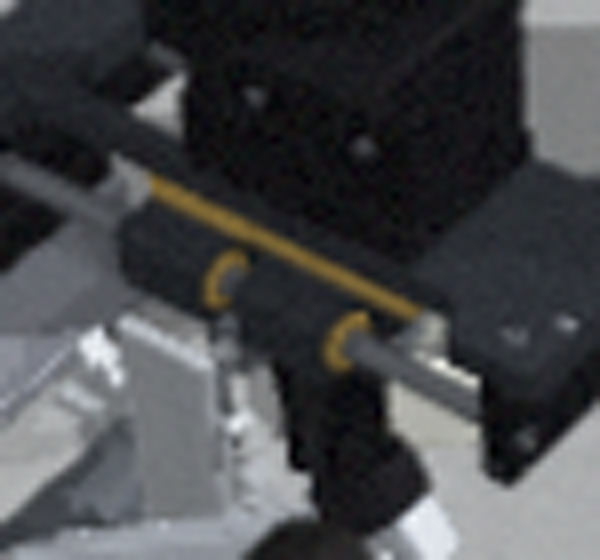

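Call:
play_rows --plan '[[[-1, 3.5, -3, 0, 0, 0, 0], [-1, 4, -2.5, 0, 0, 0, 0], [-1, 3.5, -3, 0, 0, 0, 0], [-1, 4, -2.5, 0, 0, 0, 0], [-1, 3.5, -3, 0, 0, 0, 0], [-1, 4, -2.5, 0, 0, 0, 0], [-1, 4, -2.5, 0, 0, 0, 0], [-1, 4, -2, 0, 0, 0, 0]]]'

```text
t: 31.7
tool_pos: [0.6002, 0.0629, 0.2202]
tool_rot: [2.12, 0.202, -2.124]
ft_force: [-1.2, 0.6, 4.6]
gripper_width: 0.0004
```

Call:
play_rows --plan '[[[-1, 4.5, -2.5, 0, 0, 0, 0], [-1, 4, -2, 0, 0, 0, 0], [-1, 4, -2, 0, 0, 0, 0], [-1, 4.5, -2, 0, 0, 0, 0], [-1, 4, -2, 0, 0, 0, 0], [-1, 4.5, -1.5, 0, 0, 0, 0], [-1, 4.5, -1.5, 0, 0, 0, 0], [-1, 0, 0, 0, 0, 0, 0]]]'

```text
t: 32.5
tool_pos: [0.5971, 0.0756, 0.1896]
tool_rot: [2.118, 0.201, -2.125]
ft_force: [-0.1, -0.1, 0.4]
gripper_width: 0.0003
```

```bash
python3 go.py;  python3 - <<'E'
from h import *
from plant import viewer
crop(viewer.get_image("scene"),190,160,90,80,7,"pics/s27.png")
E
```

```text
t 32.50 p [597.1  75.6 189.6] yaw_y -79.14 xz [-0.003 -0.001 -1.   ] f [-0.14 -0.12  0.42] w 0.0003 q [-0.71  0.29  0.62  1.65 -0.17  1.26 -1.44]
```

View pics/s27.png

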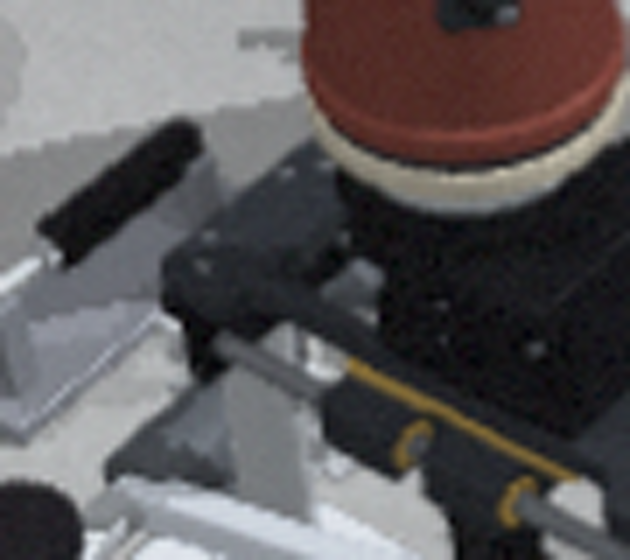

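Call:
play_rows --plan '[[[-1, 4.5, -1.5, 0, 0, 0, 0], [-1, 4.5, -1.5, 0, 0, 0, 0], [-1, 4.5, -1, 0, 0, 0, 0], [-1, 4, -1.5, 0, 0, 0, 0], [-1, 3, -1, 0, 0, 0, 0], [-1, 0, 0, 0, 0, 0, 0]]]'

```text
t: 33.15
tool_pos: [0.5961, 0.0819, 0.1694]
tool_rot: [2.119, 0.201, -2.124]
ft_force: [-0.2, 0.4, -0.0]
gripper_width: 0.0006
```

Call:
play_rows --plan '[[[-1, 3, -0.5, 0, 0, 0, 0], [-1, 3, -0.5, 0, 0, 0, 0], [-1, 0, 0, 0, 0, 0, 0]]]'

```text
t: 33.45
tool_pos: [0.596, 0.0833, 0.1637]
tool_rot: [2.12, 0.202, -2.124]
ft_force: [0.2, 0.9, -0.0]
gripper_width: 0.0005
```

```bash
python3 go.py;  python3 - <<'E'
from h import *
from plant import viewer
crop(viewer.get_image("scene"),190,190,100,80,7,"pics/s28.png")
E
```

```text
t 33.45 p [596.   83.3 163.7] yaw_y -79.13 xz [-0.002 -0.    -1.   ] f [ 0.15  0.87 -0.01] w 0.0005 q [-0.71  0.31  0.61  1.69 -0.18  1.21 -1.44]
```

View pics/s28.png

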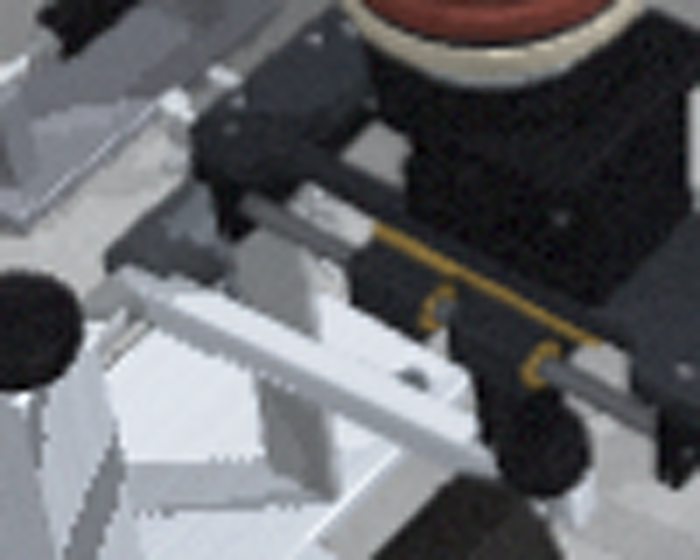

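Call:
play_rows --plan '[[[-1, 3, -0.5, 0, 0, 0, 0], [-1, 3, -0.5, 0, 0, 0, 0], [-1, 0, 0, 0, 0, 0, 0]]]'

```text
t: 33.8
tool_pos: [0.5959, 0.0842, 0.1577]
tool_rot: [2.12, 0.202, -2.124]
ft_force: [-0.4, -0.1, -0.4]
gripper_width: 0.0004
```

Call:
play_rows --plan '[[[-1, 2, 0, 0, 0, 0, 0], [-1, 2, 0, 0, 0, 0, 0], [-1, 0, 0, 0, 0, 0, 0]]]'

```text
t: 34.1
tool_pos: [0.5959, 0.0841, 0.1538]
tool_rot: [2.12, 0.202, -2.124]
ft_force: [0.5, 0.5, 1.7]
gripper_width: 0.0003
```

Call:
play_rows --plan '[[[-1, 1, 0, 0, 0, 0, 0], [-1, 1, 0, 0, 0, 0, 0], [-1, 0, 0, 0, 0, 0, 0]]]'

```text
t: 34.4
tool_pos: [0.5959, 0.084, 0.152]
tool_rot: [2.12, 0.201, -2.124]
ft_force: [-0.3, 1.1, 2.8]
gripper_width: 0.0003
```

Call:
play_rows --plan '[[[-1, 1, 0, 0, 0, 0, 0], [-1, 1, 0, 0, 0, 0, 0], [-1, 0, 0, 0, 0, 0, 0]]]'

```text
t: 34.7
tool_pos: [0.5959, 0.0839, 0.1499]
tool_rot: [2.12, 0.201, -2.124]
ft_force: [0.1, 1.0, 2.2]
gripper_width: 0.0003
```

```bash
python3 go.py;  python3 - <<'E'
from h import *
from plant import viewer
crop(viewer.get_image("scene"),190,190,100,80,7,"pics/s29.png")
E
```

```text
t 34.70 p [595.9  83.9 149.9] yaw_y -79.14 xz [-0.002 -0.    -1.   ] f [0.06 0.98 2.24] w 0.0003 q [-0.71  0.32  0.6   1.7  -0.19  1.18 -1.43]
```

View pics/s29.png

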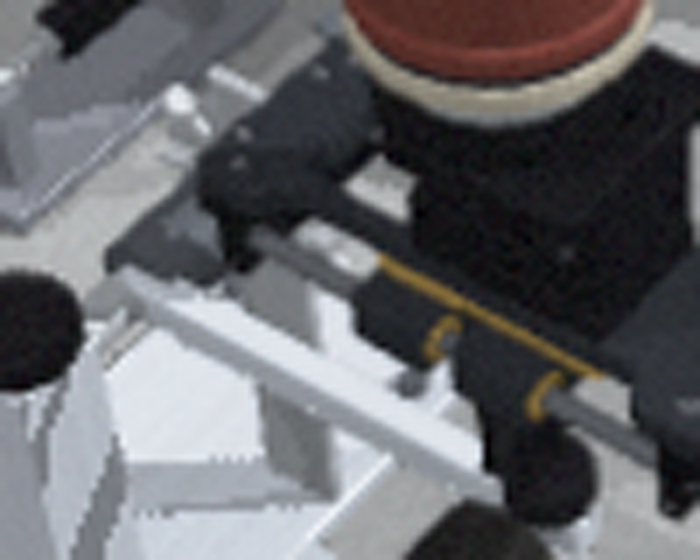

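Call:
play_rows --plan '[[[-1, 1, 0, 0, 0, 0, 0], [-1, 1, 0, 0, 0, 0, 0], [-1, 0, 0, 0, 0, 0, 0]]]'

```text
t: 35.05
tool_pos: [0.5959, 0.0839, 0.1479]
tool_rot: [2.12, 0.201, -2.124]
ft_force: [-0.3, 0.9, 2.1]
gripper_width: 0.0002
```

Call:
play_rows --plan '[[[-1, 1, 0, 0, 0, 0, 0], [-1, 1, 0, 0, 0, 0, 0], [-1, 0, 0, 0, 0, 0, 0]]]'

```text
t: 35.35
tool_pos: [0.5958, 0.0839, 0.1458]
tool_rot: [2.12, 0.201, -2.124]
ft_force: [0.1, 1.0, 1.2]
gripper_width: 0.0009
```

Call:
play_rows --plan '[[[-1, 1, 0, 0, 0, 0, 0], [-1, 0, 0, 0, 0, 0, 0], [-1, 0, 0, 0, 0, 0, 0]]]'

```text
t: 35.65
tool_pos: [0.5959, 0.0836, 0.1449]
tool_rot: [2.12, 0.201, -2.124]
ft_force: [0.3, 1.1, 1.3]
gripper_width: 0.0006
```

Call:
play_rows --plan '[[[-1, 1, 0, 0, 0, 0, 0], [-1, 1, 0, 0, 0, 0, 0], [-1, 0, 0, 0, 0, 0, 0]]]'

```text
t: 35.95
tool_pos: [0.5959, 0.0839, 0.1429]
tool_rot: [2.12, 0.201, -2.124]
ft_force: [-0.3, 1.2, 2.1]
gripper_width: 0.0009
```

Call:
play_rows --plan '[[[-1, 1, 0, 0, 0, 0, 0], [-1, 1, 0, 0, 0, 0, 0], [-1, 0, 0, 0, 0, 0, 0]]]'

```text
t: 36.25
tool_pos: [0.5959, 0.0841, 0.1414]
tool_rot: [2.12, 0.202, -2.124]
ft_force: [-2.3, 0.9, 6.4]
gripper_width: 0.0001
```

```bash
python3 go.py;  python3 - <<'E'
from h import *
from plant import viewer
s=viewer.get_image("scene");t=viewer.get_image("top")
crop(s,190,190,110,100,6,"pics/s30.png")
crop(t,200,95,130,100,6,"pics/t30.png")
p=np.load("stand.npy")
for a in(0,.05,.1):
  q=np.array([[.021,185*np.cos(a)/1e3,.12+185*np.sin(a)/1e3],[.028,(185*np.cos(a)-24*np.sin(a))/1e3,(120+185*np.sin(a)+24*np.cos(a))/1e3],[.035,.1*np.cos(a),.127+.1*np.sin(a)]])
  w=R.from_euler('z',p[2]).apply(q)+[p[0],p[1],0];print(a,((proj(s,w)-[190,190]+.5)*6).round(0).tolist())
E
```

```text
t 36.25 p [595.9  84.1 141.4] yaw_y -79.14 xz [-0.002  0.    -1.   ] f [-2.31  0.88  6.38] w 0.0001 q [-0.7   0.33  0.6   1.71 -0.2   1.17 -1.43]
0 [[483.0, 437.0], [470.0, 410.0], [288.0, 352.0]]
0.05 [[482.0, 422.0], [466.0, 393.0], [287.0, 344.0]]
0.1 [[480.0, 406.0], [461.0, 375.0], [285.0, 335.0]]
```

View pics/s30.png

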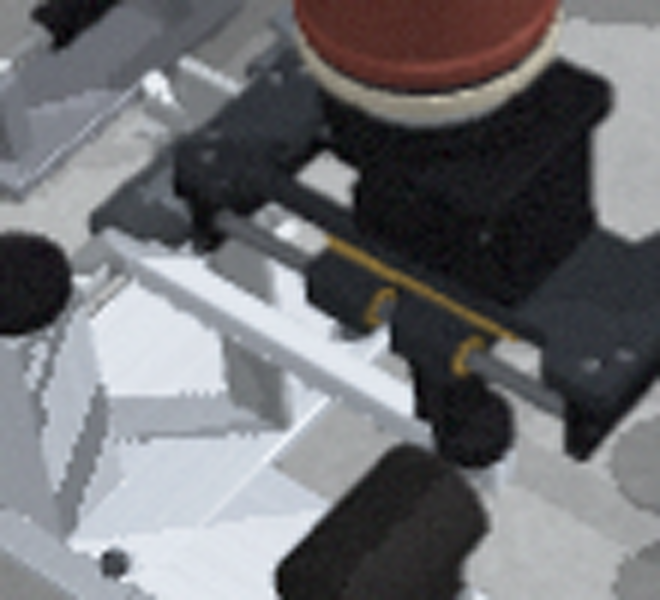

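View pics/t30.png

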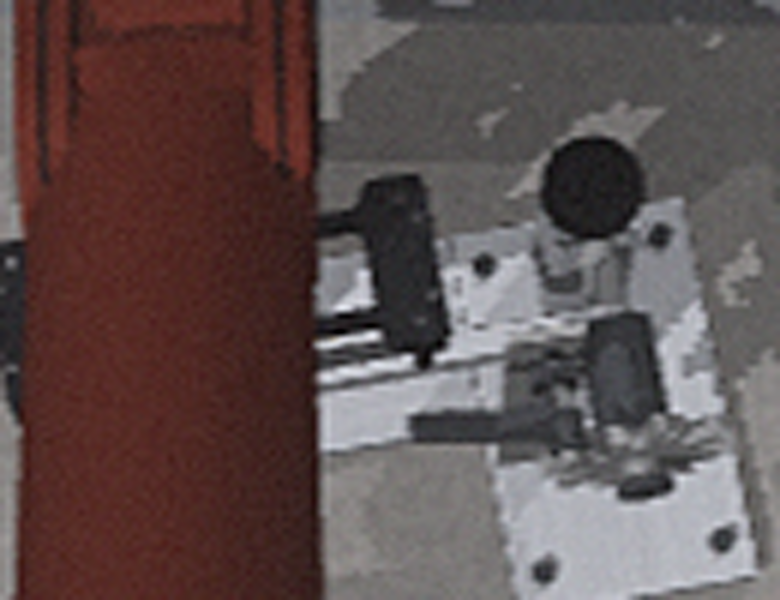

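Call:
play_rows --plan '[[[-1, 1, 0, 0, 0, 0, 0], [-1, 0, 0, 0, 0, 0, 0], [-1, 0, 0, 0, 0, 0, 0]]]'

```text
t: 36.65
tool_pos: [0.5959, 0.0841, 0.1407]
tool_rot: [2.12, 0.202, -2.124]
ft_force: [-3.0, 1.0, 9.0]
gripper_width: 0.0007
```

Call:
play_rows --plan '[[[-1, 1, 0, 0, 0, 0, 0], [-1, 0, 0, 0, 0, 0, 0], [-1, 0, 0, 0, 0, 0, 0], [-1, 0, 0, 0, 0, 0, 0]]]'

```text
t: 37.05
tool_pos: [0.5959, 0.0842, 0.1399]
tool_rot: [2.121, 0.202, -2.124]
ft_force: [-5.5, 1.3, 11.4]
gripper_width: 0.0003
```

Call:
play_rows --plan '[[[-1, 0, 0, 0, 0, 0, 0], [-1, -2, 0, 0, 0, 0, 0], [-1, -3, 0, 0, 0, 0, 0], [-1, -8, 0, 0, 0, 0, 0], [-1, -20, 0, 0, 0, 0, 0], [-1, -30, 0, 0, 0, 0, 0], [-1, -35, 0, 0, 0, 0, 0], [-1, -35, 0, 0, 0, 0, 0], [-1, -35, 0, 0, 0, 0, 0], [-1, -30, 0, 0, 0, 0, 0], [-1, 0, 0, 0, 0, 0, 0]]]'

```text
t: 38.15
tool_pos: [0.5978, 0.0836, 0.3419]
tool_rot: [2.128, 0.202, -2.118]
ft_force: [-0.4, 0.4, 0.5]
gripper_width: 0.0006
```

Call:
play_rows --plan '[[[-1, 0, -15, 10, 0, 0, 0], [-1, 0, -30, 10, 0, 0, 0], [-1, 0, -35, 10, 0, 0, 0], [-1, 0, -35, 10, 0, 0, 0], [-1, 0, -35, 0, 0, 0, 0], [-1, 0, -35, 0, 0, 0, 0], [-1, 0, -35, 0, 0, 0, 0], [-1, 0, -35, 0, 0, 0, 0], [-1, 0, -35, 0, 0, 0, 0], [-1, 0, -15, 0, 0, 0, 0], [-1, 0, 0, 0, 0, 0, 0]]]'

```text
t: 39.25
tool_pos: [0.4983, 0.3781, 0.336]
tool_rot: [2.116, 0.204, -2.123]
ft_force: [-2.1, -0.5, -0.2]
gripper_width: 0.0007
```

```bash
python3 go.py;  python3 - <<'E'
from h import *
from plant import viewer
s=viewer.get_image("scene");t=viewer.get_image("top")
crop(s,140,160,160,125,5,"pics/s31.png")
crop(t,200,95,200,150,4,"pics/t31.png")
p=np.load("stand.npy")
for a in(0,.03,.06,.1):
  q=np.array([[.028,(185*np.cos(a)-24*np.sin(a))/1e3,(120+185*np.sin(a)+24*np.cos(a))/1e3]])
  w=R.from_euler('z',p[2]).apply(q)+[p[0],p[1],0];print(a,((proj(s,w)-[140,160]+.5)*5).round(0).tolist(),((proj(t,w)-[200,95]+.5)*4).round(0).tolist())
for a in (2.5,2.6):
  q=np.array([[-.035,.038-.08*np.cos(a),.190+.08*np.sin(a)]])
  w=R.from_euler('z',p[2]).apply(q)+[p[0],p[1],0];print(a,((proj(s,w)-[140,160]+.5)*5).round(0).tolist(),((proj(t,w)-[200,95]+.5)*4).round(0).tolist())
E
```

```text
t 39.25 p [498.3 378.1 336. ] yaw_y -78.94 xz [-0.003 -0.001 -1.   ] f [-2.09 -0.54 -0.25] w 0.0007 q [-1.07  0.26  0.45  1.35 -0.11  1.55 -2.01]
0 [[642.0, 491.0]] [[145.0, 255.0]]
0.03 [[640.0, 483.0]] [[146.0, 253.0]]
0.06 [[638.0, 474.0]] [[147.0, 250.0]]
0.1 [[634.0, 462.0]] [[149.0, 247.0]]
2.5 [[571.0, 191.0]] [[283.0, 284.0]]
2.6 [[580.0, 205.0]] [[276.0, 288.0]]
```

View pics/s31.png

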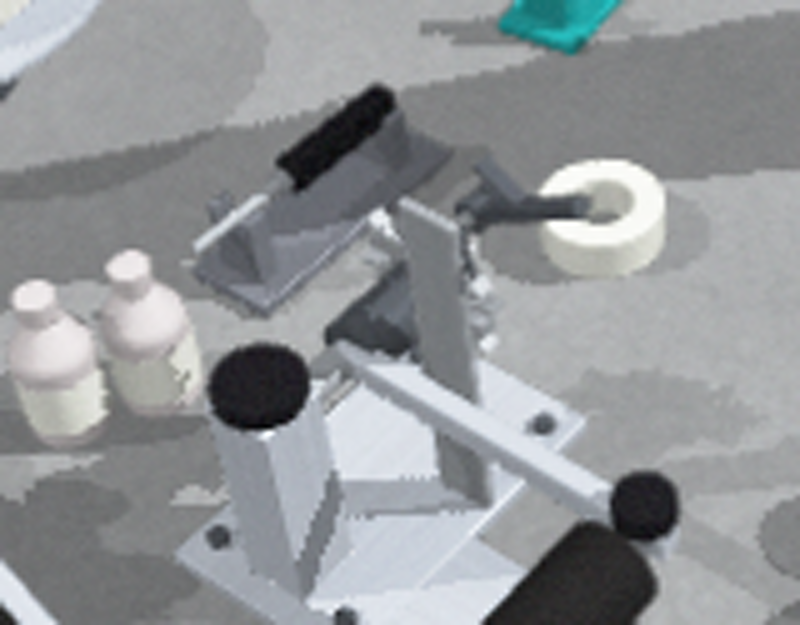

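View pics/t31.png

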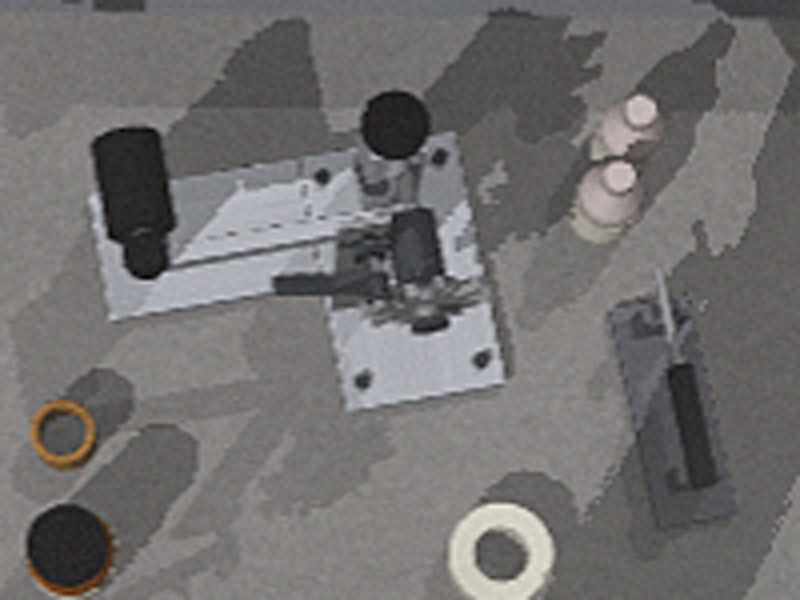

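```bash
python3 - <<'E'
from h import *
from plant import viewer
s=viewer.get_image("scene");t=viewer.get_image("top")
m=lambda a:np.round(np.array(a)*1000,1)
crop(s,250,245,40,30,16,"pics/s32.png");crop(t,220,140,40,40,14,"pics/t32.png")
fs=lambda x,y:(140+(x+.5)/5-.5,160+(y+.5)/5-.5);ft=lambda x,y:(200+(x+.5)/4-.5,95+(y+.5)/4-.5)
print("cap",m(tri(t,ft(395,124),s,fs(259,388))[0]))
print("pad",m(tri(t,ft(147,257),s,fs(645,505))[0]))
for n,px,z in(("labelroll",ft(500,552),.03),("core",ft(63,434),.032),("jar",ft(69,547),.075),("b1",ft(640,113),.1),("b2",ft(620,176),.1)): print(n,m(onz(t,[px],[z])))
w=onz(t,[ft(667,366),ft(693,363),ft(717,481),ft(690,487)],[.061]*4);print(m(w.mean(0)),m(w));tip=onz(t,[ft(659,272)],[.05]);v=tip[0]-w.mean(0);print(m(tip),np.degrees(np.arctan2(v[1],v[0])))
E
```

```text
cap [683.7 -81.3 148.6]
pad [591.2  89.  134.6]
labelroll [[ 404.5 -164.3   30. ]]
core [[488.3 152.5  32. ]]
jar [[399.  141.9  75. ]]
b1 [[ 712.5 -260.8  100. ]]
b2 [[ 665.3 -245.5  100. ]]
[ 493.5 -299.2   61. ] [[ 535.9 -282.7   61. ]
 [ 538.3 -301.5   61. ]
 [ 452.1 -316.    61. ]
 [ 447.6 -296.7   61. ]]
[[ 609.  -280.8   50. ]] 9.061396136810382
```

View pics/s32.png

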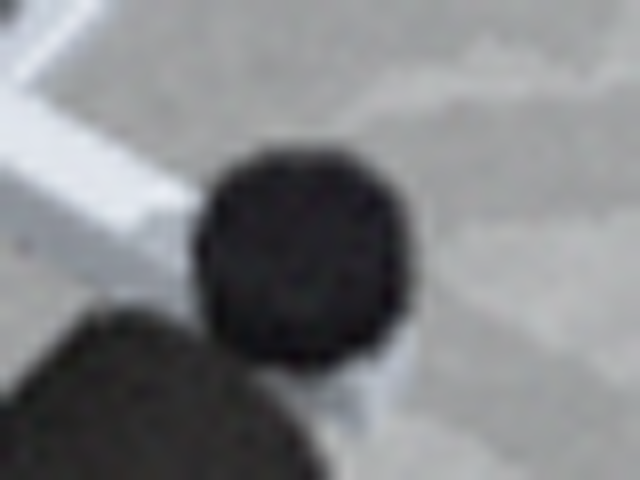

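View pics/t32.png

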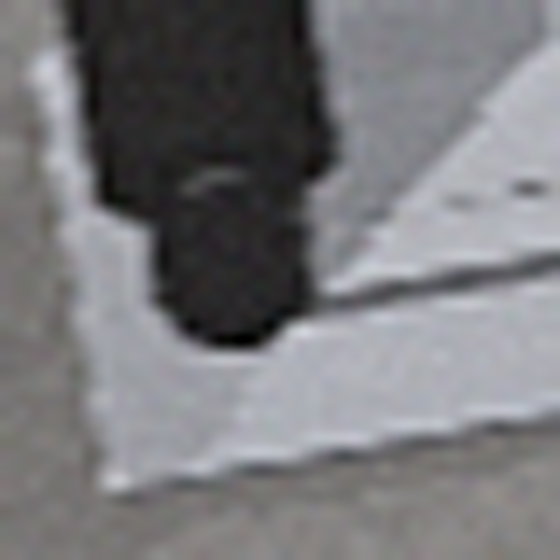

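```bash
python3 - <<'E'
from plant import job,bot
print(job.hand_in()); print(bot.state()["t"])
E
```

```text
the job is handed in; nothing more can be done
None
the job is handed in; nothing more can be done
```

I flipped the pawl back with the rod, laid the rod back in its rest, pressed the swing arm down by its pad, and handed the job in at about 39 s of the 72 s allowed. No verdict came back.

**What I did**
- **Pawl:** I felt for it with the rod, which put its bolt about 6 mm above the slot's middle. I lifted it over and pushed until the force rose at the stop. The highest reading between moves was about 5 N at the wrist.
- **Rod:** It had tilted about 3° in the grip by the end of the push, so I tilted the gripper to level it before laying it down.
- **Swing arm:** Going down it took about 2–5 N. I finished with about 11 N down on the anvil (about 13 N with the side force).

**Last checks (from the camera images)**
- **Pawl:** The tip is where an angle of 2.6 rad puts it, and it has not moved since it was pressed. That comes from pixels about 3 mm wide plus the push force, as there is no direct reading of the angle.
- **Swing arm:** The height of the pad fits an angle of about 0.
- **Rod:** It is in both cradles, with the handle's middle within about 2 mm of where it was and about 1–2° off in direction.
- **Bystanders:** The bottles, jar, label roll and core are within about 6 mm of where I first measured them, and the first pixel picks were rough. I did not re-measure the driver; the arm never went near it.
- **Robot:** It is well clear of everything.

**What disagreed**
- **Scene camera:** It shows heights about 5–7 mm too low at the stand's column, so I compared heights against the column.
- **Fingertips:** Shut, they met the pad about 20 mm lower than the stated 22 mm ahead of the TCP implies, so I pressed by force alone.

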